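# Seat a controller module in its test cradle and start the test

## Robot

A 6-joint arm with a two-finger parallel gripper is mounted at the origin on a cart in front of the work surface, level with it; the furniture and walls round the work are solid. World frame = base frame: x ahead of the robot, y to its left, z up, the work surface at z = 0. Lengths are in m, angles in degrees, forces in N, time in s.
With the tool pointing down it reaches from about 0.4 to 0.825 m from the base axis. Payload 7 kg.
Tool frame: the origin (TCP) lies at the very end of the fingers, on their centre line; the grasp point (between the pads) lies r.hold_point_z behind it (r.hold_point_z is the distance from the TCP to the grasp point, in m); z points along the fingers, y is the direction in which the jaws open and shut (so a half turn about z gives the same grasp; the last joint's range is limited). The gripper opens to 88 mm and grips with 3 to 60 N. Pads are 19 mm wide; open, the fingers measure 130 mm over their backs; the gripper's body (78 mm by 193 mm) begins 47 mm behind the grasp point.
Start: joints at [-47.492, 20.546, 0.682, 0, -70.136, -16.507], TCP at [0.296, -0.607, 0.199] pointing down, gripper open.
Joint ranges: [-176.03, 176.03], [-82.01, 121.73], [-58.28, 71.71], [-173.87, 95.51], [-174.79, -0.11], [-173.66, 173.66]. Speed limits (degrees/s): [136.94, 136.94, 172.46, 180, 180, 180].

## Interface

Orientations are given as [roll, pitch, yaw] about the fixed x, y, z axes, in that order (R = Rz(yaw) Ry(pitch) Rx(roll)).
In Python, from plant import r, vision gives the robot as it stands.
- The arm moves only by the tool play_rows, never from a script. Its argument "motion" is a list that holds one entry, the list of rows, each a list of 7 numbers: the shift along the tool's x, y, z in cm, then the turn, a rotation vector about the tool's x, y, z in degrees, then the finger opening in cm, from 0 to 8.76. A call has exactly 8 rows; each row shifts and turns the commanded pose from where the row before left it, along the tool's axes as they then stand; what a row does not reach is not made up. A row lasts 1/10 s, in which the tool goes at most 50 mm and 8.59 degrees, less where a joint would pass 70% of its speed; a pose out of reach is approached as far as the arm can. A call with a gripper value outside its range is refused whole. The fingers move at their own pace and stop on an object; "newtons" is the grip in N (left out, the last holds). Time passes only in rows, so rows that do not move let the fingers close, or fill a call up. It gives the time, the measured TCP pose, the force and the opening at its end, in the units of the state.
- r.get_state(): the state, without advancing time (a new reading comes with each control period).
- vision.capture(name): name is "scene" or "top"; returns a dict with "pixels" (420x560x3 uint8, blue, green, red), "camera_matrix" (3x3 intrinsics, pixels), "k1" (the pictures are not rectified: a ray, as slopes to the right and down, at radius r is drawn at 1 + k1 r^2 times it, then the intrinsics apply), "extrinsics" (4x4, takes a point from camera to world coordinates). Camera axes: x right, y up, looking along -z (the intrinsics and any distortion apply to the point x, -y, -z); pixel columns grow to the right and rows downward; lengths in m; the calibration is good to about 2 mm. A picture is of the moment at which its call begins. There is no depth.
- r.close_job(): hands the job in, once; it reports no verdict.
The state is a dict: "time_s": time; "joints": joint angles; "qd": joint speeds; "joint_torque": joint torques, N m; "tcp_pos": TCP position; "eef_rot": TCP orientation; "contact_force": force on the tool from outside, world axes, zero at the start; "moment": the same for the moment, N m; "gripper_width": finger opening in m.
Only numpy, scipy, OpenCV 4.12 (cv2) and the standard library are available. Lean on these libraries where they do the work, as an engineer would, in place of code of your own. Each camera call takes 0.05 s, during which the arm holds its last target.

## Task

Without lifting it off the cradle, slide the grey controller module along the white loading deck into the metal-walled pocket, cut-cornered nose first, until it has dropped down fully and lies flat and square in the pocket. Then swing the steel hold-down bar with the yellow knob all the way round until it stops over the module, and only then press the blue button fully and let it come up, and after it the green button. Press nothing else: leave the red button and the other things on the bench alone.

Things in the scene. Friction and masses are not known exactly. Their poses are not given: they have to be found in the camera images.
- module: flat grey controller module with green display and white keys, 110 mm long (x) x 84 wide (y) x 18 thick, about 0.25 kg. Origin: centre of its underside; +x to the nose (brass contacts), z up. Both nose corners are cut at 45 degrees, 20 mm each way; the tail (x = -55) is a straight edge. It starts on the cradle's loading deck, a little skewed.
- module_nose (a point): point on the module's underside at the middle of the nose edge (x = +55 mm in the module's frame)
- cradle: fixed test cradle, blue base plate 126 mm wide (y = -63 to 63), x = -229 to 98 mm. Origin: underside, below the pocket's centre; z up; +x is the way the module is slid in. White deck x = -225 to -56.5, top z = 14; there it steps down to the pocket floor, z = 8.
- deck (a point): middle of the white loading deck's top, 14 mm above the bench, 140 mm before the pocket's centre. Two lead-in rails on the deck, tops 24 mm above the bench, narrow from y = +-57 mm at cradle x = -108 to the pocket's sides (y = +-43.5) at x = -56.5
- pocket (a point): centre of the pocket floor; a seated module's origin lies here, its axes along the cradle's, its top 26 mm above the bench. Pocket 113 x 87 mm (1.5 mm gap all round the module, nose corners cut the same way), open to the deck at its -x end; metal walls 10 to 12 mm thick, tops 24 mm above the bench.
- holddown (a joint): angle of the cradle's steel hold-down bar about its upright pivot, rad: 0 parked (bar along cradle +y), 1.57 at its stop over the module (bar along cradle -x); grows counterclockwise seen from above. Starts at 0 to 0.3, stays where left (light friction). Bar 16 mm wide, 6 thick, 80 long, underside 29.5 mm above the bench: it passes only over a seated module.
- holddown_hinge (a point): on the hold-down's pivot axis, 80 mm beyond the pocket's centre along the cradle's +x
- holddown_knob (a point): middle of the upright yellow knob near the free end of the hold-down bar, 70 mm from the pivot axis; knob 12 mm in diameter (15 at the head), it stands from 35.5 to 73.5 mm above the bench; this point is 54.5 mm above the bench
- blue_button (a joint): travel of the blue button, m: 0 up, 0.006 fully down; springs back; about 4 N fully down
- blue_button_top (a point): centre of the top face of the blue push button, 30 mm in diameter, 54 mm above the bench, on a grey box 52 x 62 x 32 mm; it moves down as it is pressed
- green_button (a joint): travel of the green button, m: 0 up, 0.006 fully down; springs back; about 4 N fully down
- green_button_top (a point): centre of the top face of the green push button, 30 mm in diameter, 54 mm above the bench, on a grey box 52 x 62 x 32 mm; it moves down as it is pressed
- red_button (a joint): travel of the red button, m: 0 up, 0.006 fully down; springs back; about 4 N fully down
- red_button_top (a point): centre of the top face of the red push button, 30 mm in diameter, 54 mm above the bench, on a grey box 52 x 62 x 32 mm; it moves down as it is pressed; not to be pressed
- timer: white round wind-up timer with a black dial, 64 mm wide, 39 high; bystander, origin at the centre of its underside
- marker_red: red-capped marker pen lying on the bench near its front edge, 126 mm long; bystander, origin at one end
- reagent_red_1: small white dropper bottle with red cap, 32 mm wide, 76 tall; bystander, origin at the centre of its underside
- powder_pot_3: small white pot with an orange band, 40 mm wide, 47 tall; bystander, origin at the centre of its underside
- comparator: black colour comparator block with two clear cuvettes, 44 x 92 x 134 mm; bystander, origin at the centre of its underside
Not all that is in view belongs to the job. What is shaped like the part that bears green_button but pink is not meant.

How it is judged:
By the outcome, as a careful person would: the job done as asked, in the order asked, and still so for the second after the job is handed in, with the robot touching nothing.
It also fails if it takes over 69 s, if anything falls off the work surface, if the arm or the gripper's body presses on something with over 40 N, if the wrist force passes 120 N, or if a joint passes its speed limit or range.

## Working session

There is one attempt and no reset: what is moved stays moved. The work goes in short steps, Python scripts to look and compute and a tool call to move; the robot and the scene stay as the last step left them, time stands still between calls to the robot, and variables do not carry over. Pictures are saved under pics/ and viewed, and the job is handed in when it is done.

Besides the shell and the picture viewer there is one more tool, called after ">>>" as name([rows], argument=value, ...), one row to a line, values as JSON. play_rows: Moves the arm, as the interface text tells. Its arguments: {"type":"object","properties":{"motion":{"type":"array","items":{"type":"array","items":{"type":"array","items":{"type":"number"}}}},"newtons":{"type":"number"}},"required":["motion"]}

```bash
ls; mkdir -p pics; python3 - <<'E'
from plant import r, vision
import cv2
print(r.get_state(), r.hold_point_z)
for n in ("scene","top"):
    c=vision.capture(n); cv2.imwrite(f"pics/{n}0.png",c["pixels"]); print(n,c["camera_matrix"],c["k1"],c["extrinsics"])
E
```

```text
pics
{'time_s': 0.0, 'joints': array([-4.74932217e+01,  2.05894346e+01,  6.34877472e-01, -1.90417975e-02,
       -7.01369282e+01, -1.65083155e+01]), 'qd': array([ 0.06336164,  0.00338468, -0.03964157, -0.03583147, -0.03113071,
       -0.06396044]), 'joint_torque': array([-5.40043675e-04, -5.82720387e+01,  2.93068027e+01,  6.99712694e+00,
        7.16385766e-03, -1.48129961e-04]), 'tcp_pos': array([ 0.29563403, -0.60622705,  0.19835709]), 'eef_rot': array([ 1.79907199e+02, -8.83546913e-03, -1.54008014e+02]), 'contact_force': array([-0.24159305,  0.10520991,  0.03148654]), 'moment': array([ 0.01521982,  0.07293352, -0.01860401]), 'gripper_width': 0.08747783879228266} 0.0188
scene [[459.44429747   0.         285.23012497]
 [  0.         459.44429747 206.33602737]
 [  0.           0.           1.        ]] -0.1534194562260063 [[-0.48767562  0.66429279 -0.5664694  -0.18914985]
 [-0.87286689 -0.35866497  0.33085168  0.39874509]
 [ 0.01660966  0.65580068  0.75475134  1.0061855 ]
 [ 0.          0.          0.          1.        ]]
top [[523.43164464   0.         283.87168548]
 [  0.         523.43164464 206.31142545]
 [  0.           0.           1.        ]] -0.12744393429072756 [[-1.40359249e-02  9.87403099e-01 -1.57601123e-01  2.51745662e-01]
 [-9.99836494e-01 -1.56567053e-02 -9.04720334e-03 -9.50636066e-04]
 [-1.14007510e-02  1.57448368e-01  9.87461409e-01  1.71297089e+00]
 [ 0.00000000e+00  0.00000000e+00  0.00000000e+00  1.00000000e+00]]
```

View pics/scene0.png

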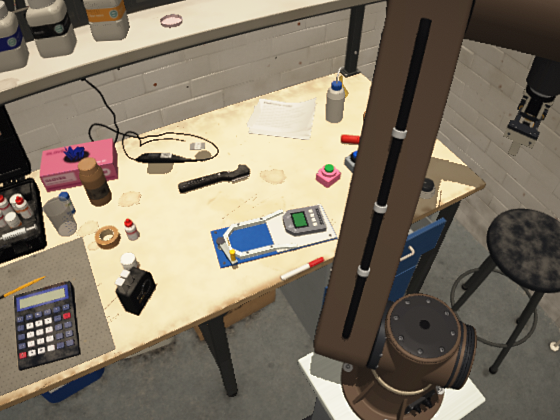

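View pics/top0.png

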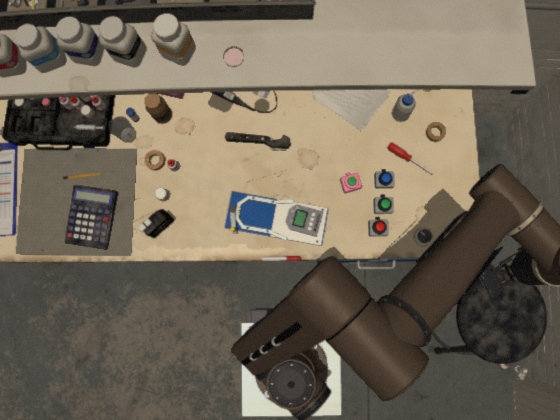

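The top picture shows the cradle at about (277,217), with the pocket end at the left and the module on the deck at the right. Grey boxes carry blue at (384,178), green at (384,204) and red at (378,227). A pink box with a green button sits at (351,182); the task says pink is not meant, so the target green is the grey-box one at (384,204). I'll enlarge to confirm.

```bash
python3 - <<'E'
import cv2
p=cv2.imread("pics/top0.png")
a=p[180:255,215:340]; cv2.imwrite("pics/crA.png",cv2.resize(a,None,fx=6,fy=6,interpolation=cv2.INTER_CUBIC))
a=p[160:250,330:410]; cv2.imwrite("pics/crB.png",cv2.resize(a,None,fx=6,fy=6,interpolation=cv2.INTER_CUBIC))
E
```

```text
(no output)
```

View pics/crA.png

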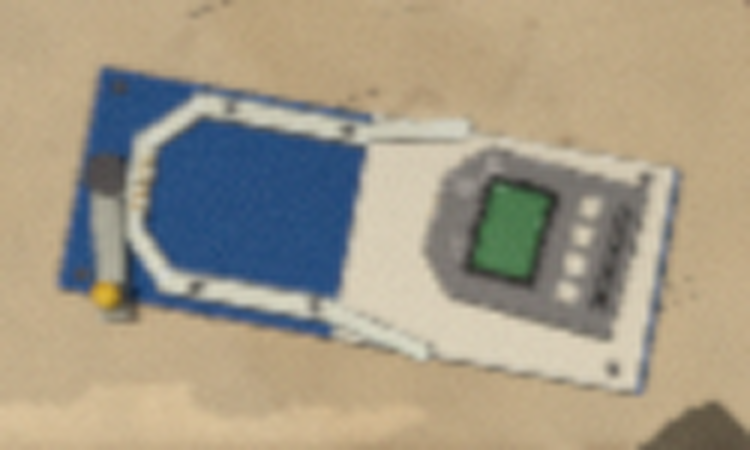

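View pics/crB.png

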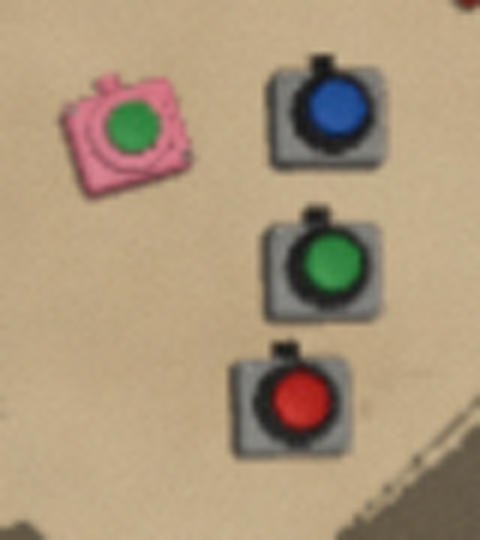

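```bash
cat > h.py <<'E'
import numpy as np, cv2
from scipy.optimize import least_squares
def ray(c,uv):
    K=c["camera_matrix"];k=c["k1"]
    d=np.array([k,0,0,0,0.])
    n=cv2.undistortPoints(np.array([[uv]],float),K,d)[0,0]
    E=c["extrinsics"]; return E[:3,3],E[:3,:3]@np.array([n[0],-n[1],-1])
def at(c,uv,z):
    o,d=ray(c,uv); return o+d*(z-o[2])/d[2]
def proj(c,P):
    P=np.atleast_2d(P);E=c["extrinsics"];q=(P-E[:3,3])@E[:3,:3];s=q[:,:2]/-q[:,2:];s[:,1]*=-1
    r2=(s**2).sum(1,keepdims=True);s=s*(1+c["k1"]*r2);K=c["camera_matrix"]
    return s@K[:2,:2].T+K[:2,2]
def cr(x,y,x0,y0,f=6): return ((x+.5)/f-.5+x0,(y+.5)/f-.5+y0)
def fit2(loc,w):
    loc=np.array(loc);w=np.array(w)
    lm,wm=loc.mean(0),w.mean(0);H=(loc-lm).T@(w-wm)
    a=np.arctan2(H[0,1]-H[1,0],H[0,0]+H[1,1]);R=np.array([[np.cos(a),-np.sin(a)],[np.sin(a),np.cos(a)]])
    t=wm-R@lm;return t,a,(loc@R.T+t-w)
E
python3 - <<'E'
from h import *
from plant import vision
c=vision.capture("top")
f=lambda x,y,z:at(c,cr(x,y,215,180),z)[:2]
# cradle
L=[(98,-63,8,103,68),(98,63,8,62,288),(-225,-63,14,674,170),(-225,63,14,638,390),(-56.5,-43.5,14,366,142)]
t,a,res=fit2([(l[0]/1e3,l[1]/1e3) for l in L],[f(l[3],l[4],l[2]/1e3) for l in L])
print("cradle",t,np.degrees(a),res*1e3)
M=[(55,22,425,258),(55,-22,440,180),(35,-42,487,148),(-55,-42,652,176),(-55,42,612,340),(35,42,452,297)]
tm,am,res=fit2([(l[0]/1e3,l[1]/1e3) for l in M],[f(l[2],l[3],.032) for l in M])
print("module",tm,np.degrees(am),res*1e3)
R=np.array([[np.cos(a),-np.sin(a)],[np.sin(a),np.cos(a)]])
print("mod in cradle",R.T@(tm-t)*1e3,np.degrees(am-a))
k=f(106,293,.0735);h=f(107,172,.036)
print("knob",k,R.T@(k-t)*1e3,"hinge px",R.T@(h-t)*1e3)
for n,x,y in (("blue",338,106),("green",333,263),("red",302,399),("pink",133,126)):
    print(n,at(c,cr(x,y,330,160),.054))
# overlay check
p=c["pixels"].copy()
def dr(pts,t,a,col):
    R=np.array([[np.cos(a),-np.sin(a)],[np.sin(a),np.cos(a)]])
    return proj(c,np.array([[*(R@np.array(q[:2])/1e3+t),q[2]/1e3] for q in pts]))
cp=p[180:255,215:340];cp=cv2.resize(cp,None,fx=6,fy=6,interpolation=cv2.INTER_CUBIC)
for pts,tt,aa,col in (([(98,-63,8),(98,63,8),(-229,63,8),(-229,-63,8)],t,a,(0,0,255)),
 ([(-56.5,-43.5,24),(36.5,-43.5,24),(56.5,-23.5,24),(56.5,23.5,24),(36.5,43.5,24),(-56.5,43.5,24),(-108,57,24)],t,a,(255,0,255)),
 ([(m[0],m[1],32) for m in M],tm,am,(0,255,255))):
    q=(dr(pts,tt,aa,col)-[215,180]+.5)*6-.5
    cv2.polylines(cp,[np.round(q).astype(int)],True,col,1)
cv2.imwrite("pics/ov1.png",cp)
E
```

```text
cradle [0.49907442 0.10413307] 78.92394761357484 [[ 1.32685509  1.09015049]
 [-0.05011067  2.93379235]
 [ 2.35210716 -2.06799626]
 [-0.99995893 -0.53830119]
 [-2.62889266 -1.41764538]]
module [ 0.4768962  -0.04797108] 76.91642993213124 [[ 1.28809416  0.38222321]
 [ 1.71419427 -0.8403655 ]
 [-0.48195364  0.9028901 ]
 [-4.07739439  2.31775968]
 [ 2.89038003 -2.41981374]
 [-1.33332043 -0.34269375]]
mod in cradle [-153.53160534   -7.45590293] -2.0075176814435918
knob [0.44529111 0.17812116] [62.27750602 66.9954712 ] hinge px [79.34517111 -1.37398782]
blue [ 0.60684867 -0.3185453   0.054     ]
green [ 0.52079293 -0.31184834  0.054     ]
red [ 0.44762704 -0.29199119  0.054     ]
pink [ 0.59739205 -0.20672333  0.054     ]
```

View pics/ov1.png

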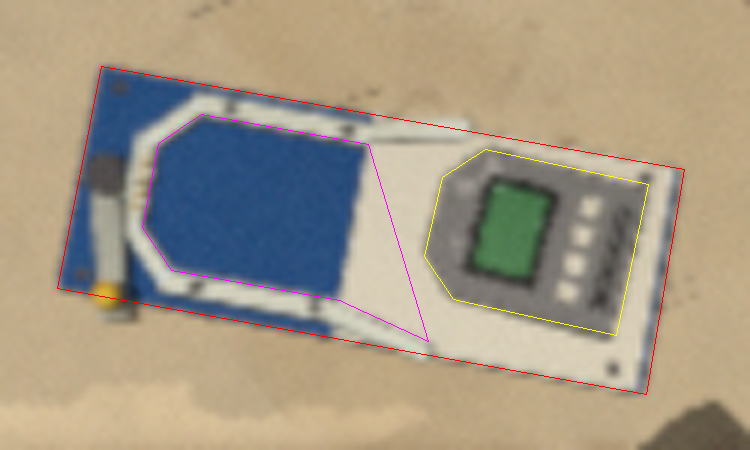

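The overlay fits to about 2 mm, with the hinge at (79,-1) where (80,0) is expected. The crop confirms green on a grey box at (384,204) as the target and rules out the pink one. The plan is to push the tail with both fingertips apart (about 3 cm). First I rotate the tool so that tool x is cradle -x (yaw about -101).

>>> play_rows([
  [[0,0,0,0,0,-7.6,3],[0,0,0,0,0,-7.6,3],[0,0,0,0,0,-7.6,3],[0,0,0,0,0,-7.6,3],[0,0,0,0,0,-7.6,3],[0,0,0,0,0,-7.6,3],[0,0,0,0,0,-7.3,3],[0,0,0,0,0,0,3]],
], newtons=20)

```text
time_s: 0.95
tcp_pos: [0.2958, -0.6065, 0.1989]
eef_rot: [180.0, 0.0, -101.0]
contact_force: [-0.9, -0.5, 1.3]
gripper_width: 0.0318
```

```bash
cat >> h.py <<'E'
CT=np.array([0.49907,0.10413]);CA=np.radians(78.92)
CR=np.array([[np.cos(CA),-np.sin(CA)],[np.sin(CA),np.cos(CA)]])
from scipy.spatial.transform import Rotation as Ro
def w(x,y,z): return np.array([*(CT+CR@np.array([x,y])/1e3),z/1e3])
def go(r,P,yaw=-101.1):
    s=r.get_state();R=Ro.from_euler('xyz',s["eef_rot"],degrees=True)
    d=R.inv().apply(np.array(P)-s["tcp_pos"])*100
    rv=(R.inv()*Ro.from_euler('xyz',[180,0,yaw],degrees=True)).as_rotvec(degrees=True)
    cx=CR.T@(s["tcp_pos"][:2]-CT)*1e3
    print("t",round(s["time_s"],2),"cradle",cx.round(1),"z",round(s["tcp_pos"][2]*1e3,1),"rpy",s["eef_rot"].round(2),"F",s["contact_force"].round(1),"w",round(s["gripper_width"]*1e3,1))
    print("shift cm",d.round(2),"turn",rv.round(2))
E
python3 - <<'E'
from h import *
from plant import r
go(r,w(-235,-5,100)); print(w(-235,-5,100))
E
```

```text
t 0.95 cradle [-736.4   62.9] z 198.9 rpy [ 1.7998e+02  3.0000e-02 -1.0100e+02] F [-0.9 -0.5  1.3] w 31.8
shift cm [-50.13  -6.87   9.91] turn [0.02 0.03 0.1 ]
[ 0.45881464 -0.12745045  0.1       ]
```

>>> play_rows([
  [[-4,-0.6,0,0,0,0,3],[-4,-0.6,0,0,0,0,3],[-4,-0.6,0,0,0,0,3],[-4,-0.6,0,0,0,0,3],[-4,-0.6,0,0,0,0,3],[-4,-0.6,0,0,0,0,3],[-4,-0.6,0,0,0,0,3],[-4,-0.6,0,0,0,0,3]],
])

```text
time_s: 1.75
tcp_pos: [0.4048, -0.3003, 0.1993]
eef_rot: [-180.0, 0.0, -101.4]
contact_force: [1.3, -0.2, 0.2]
gripper_width: 0.0297
```

>>> play_rows([
  [[-4,-0.5,0,0,0,0,3],[-4,-0.5,0,0,0,0,3],[-4,-0.5,1,0,0,0,3],[-4,-0.5,3,0,0,0,3],[-2,0,3,0,0,0,3],[0,0,3,0,0,0,3],[0,0,0,0,0,0,3],[0,0,0,0,0,0,3]],
])

```text
time_s: 2.55
tcp_pos: [0.4588, -0.1296, 0.0998]
eef_rot: [180.0, -0.0, -101.2]
contact_force: [0.1, 0.1, 1.0]
gripper_width: 0.0296
```

```bash
python3 - <<'E'
from h import *
from plant import r,vision
go(r,w(-235,-5,17))
c=vision.capture("scene"); p=c["pixels"]
cv2.imwrite("pics/s1.png",cv2.resize(p[180:290,190:370],None,fx=4,fy=4,interpolation=cv2.INTER_CUBIC))
E
```

```text
t 2.55 cradle [-237.1   -5.4] z 99.8 rpy [ 1.7995e+02 -5.0000e-02 -1.0120e+02] F [0.1 0.1 1. ] w 29.6
shift cm [-0.21  0.03  8.28] turn [ 0.05 -0.05 -0.1 ]
```

View pics/s1.png

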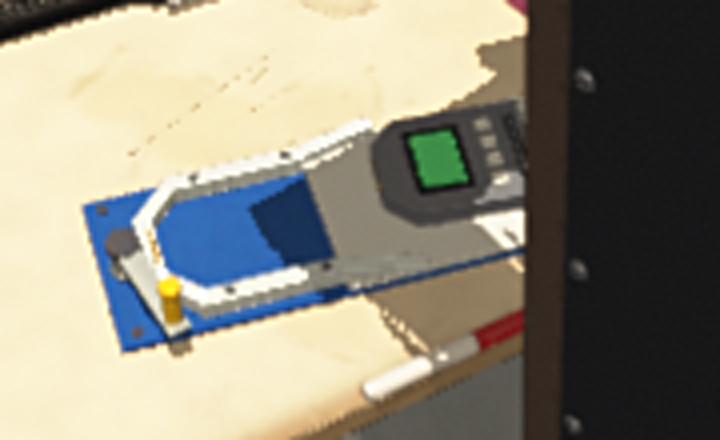

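The scene view shows the module untouched at (450,160) in the crop; the pocket is clear, and the arm hides the gripper. Next I descend behind the tail.

>>> play_rows([
  [[0,0,2,0,0,0,3],[0,0,2,0,0,0,3],[0,0,2,0,0,0,3],[0,0,1.5,0,0,0,3],[0,0,0.7,0,0,0,3],[0,0,0,0,0,0,3],[0,0,0,0,0,0,3],[0,0,0,0,0,0,3]],
])

```text
time_s: 3.4
tcp_pos: [0.4597, -0.1294, 0.0185]
eef_rot: [-179.9, 0.0, -101.1]
contact_force: [-0.3, 0.5, 0.2]
gripper_width: 0.0302
```

```bash
python3 - <<'E'
from h import *
from plant import r,vision
go(r,w(-165,-5,17))
c=vision.capture("top"); p=c["pixels"]
cv2.imwrite("pics/t1.png",cv2.resize(p[170:260,200:370],None,fx=4,fy=4,interpolation=cv2.INTER_CUBIC))
E
```

```text
t 3.4 cradle [-236.7   -6.3] z 18.5 rpy [-1.7989e+02  3.0000e-02 -1.0111e+02] F [-0.3  0.5  0.2] w 30.2
shift cm [-7.17  0.13  0.16] turn [-0.11  0.03 -0.01]
```

View pics/t1.png

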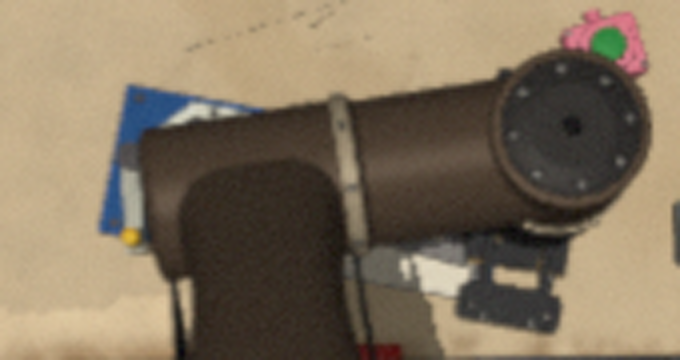

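The top view is blocked by the arm, so I'll use the scene camera and the forces. Now pushing forward.

>>> play_rows([
  [[-0.8,0,0.1,0,0,0,3],[-0.8,0,0,0,0,0,3],[-0.8,0,0,0,0,0,3],[-0.8,0,0,0,0,0,3],[-0.8,0,0,0,0,0,3],[-0.8,0,0,0,0,0,3],[-0.8,0,0,0,0,0,3],[-0.8,0,0,0,0,0,3]],
])

```text
time_s: 4.25
tcp_pos: [0.4713, -0.0658, 0.0164]
eef_rot: [180.0, -0.0, -101.1]
contact_force: [0.2, 0.2, 0.2]
gripper_width: 0.0301
```

```bash
python3 - <<'E'
from h import *
from plant import r,vision
go(r,w(-165,-5,17))
c=vision.capture("scene"); p=c["pixels"]
cv2.imwrite("pics/s2.png",cv2.resize(p[180:290,190:370],None,fx=4,fy=4,interpolation=cv2.INTER_CUBIC))
E
```

```text
t 4.25 cradle [-172.1   -5.4] z 16.4 rpy [ 180.     -0.   -101.09] F [0.2 0.2 0.2] w 30.1
shift cm [-0.71  0.04 -0.06] turn [ 0.   -0.    0.01]
```

View pics/s2.png

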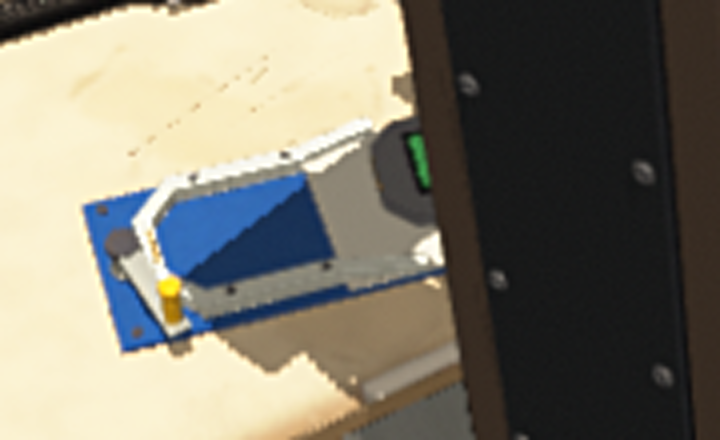

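```bash
python3 - <<'E'
from h import *
from plant import r,vision
for n in ("top","scene"):
    c=vision.capture(n); p=c["pixels"].copy()
    t=r.get_state()["tcp_pos"]
    for P in (t,t+[0,0,.066]):
        q=proj(c,P)[0]; print(n,q)
        cv2.circle(p,tuple(int(v) for v in q.round()),2,(0,0,255),1)
    for mm in ((-98.5,-7,32),(-56.5,-43.5,14),(80,0,36)):
        cv2.circle(p,tuple(int(v) for v in proj(c,w(*mm))[0].round()),2,(255,0,255),1)
    x0,y0=(200,160) if n=="top" else (190,170)
    cv2.imwrite(f"pics/{n}2.png",cv2.resize(p[y0:y0+120,x0:x0+180],None,fx=4,fy=4,interpolation=cv2.INTER_CUBIC))
E
```

```text
top [308.64471341 221.35466959]
top [309.38768232 218.64417322]
scene [309.41787469 222.0742776 ]
scene [310.81558046 206.49161992]
```

View pics/top2.png

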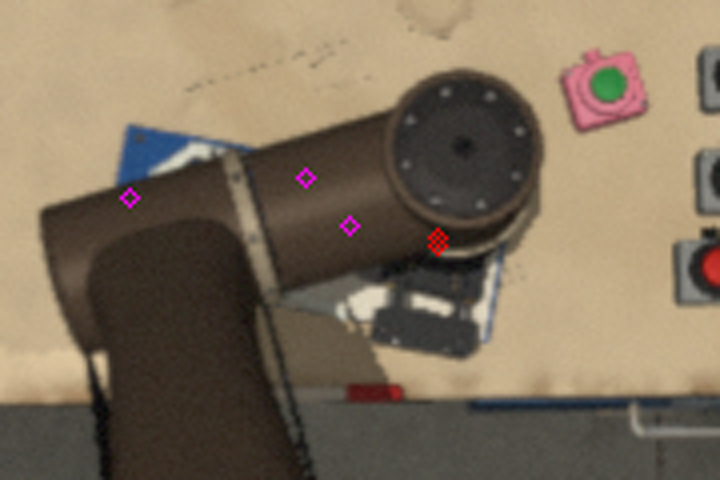

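View pics/scene2.png

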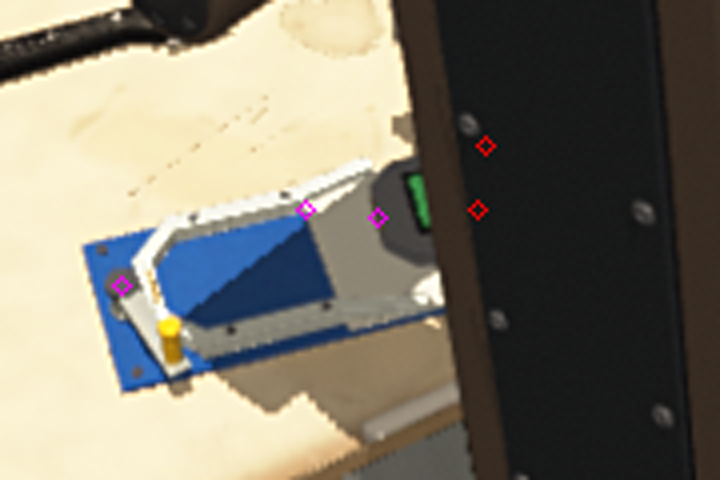

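```bash
python3 - <<'E'
from h import *
from plant import r,vision
c=vision.capture("top"); p=c["pixels"].copy()
p=cv2.resize(p[205:255,270:340],None,fx=10,fy=10,interpolation=cv2.INTER_CUBIC)
def mk(P,col):
    q=(proj(c,P)[0]-[270,205]+.5)*10-.5; cv2.circle(p,tuple(int(v) for v in q.round()),5,col,2)
for dx in(-39,39):
  for y in (-5.4+96.5,): mk(w(-172+dx,y,85),(0,0,255))
for dx in(-9.5,9.5):
  for y in (9.6,31,-20,-42): mk(w(-172+dx,y,16),(0,255,255))
for x,y in ((-208,-49),(-208,34)): mk(w(x,y,32),(255,0,255))
cv2.imwrite("pics/t3.png",p)
print(r.get_state())
E
```

```text
{'time_s': 4.45, 'joints': array([ 1.57631027e+01,  1.39078610e+01, -3.72399896e+01, -2.07670172e-03,
       -3.88613778e+01, -2.68295167e+01]), 'qd': array([-0.56542426, -0.04067463, -0.22181384,  0.03906648, -0.06700374,
        0.11550271]), 'joint_torque': array([ 3.19953812e-01, -3.93318200e+01,  1.96671689e+01,  4.69472006e+00,
        1.71193265e-02, -4.36767843e-02]), 'tcp_pos': array([ 0.4710826 , -0.06630994,  0.01638132]), 'eef_rot': array([ 1.79991177e+02, -3.00262127e-03, -1.01068031e+02]), 'contact_force': array([ 0.05635324, -0.39121648, -0.19253539]), 'moment': array([ 0.01957456,  0.06681087, -0.0377504 ]), 'gripper_width': 0.03011080454651302}
```

View pics/t3.png

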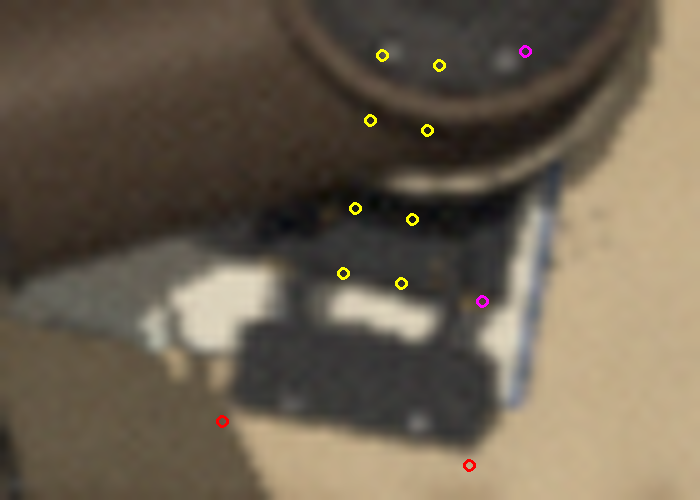

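The module nose hasn't moved, yet the reported TCP should already be in contact with the tail. I'll check the reported TCP against the start picture, where the fingertips are visible.

```bash
python3 - <<'E'
from h import *
from plant import r,vision
c=vision.capture("scene")
p=cv2.imread("pics/scene0.png")
p=cv2.resize(p[50:170,470:560],None,fx=6,fy=6,interpolation=cv2.INTER_CUBIC)
t=np.array([.2956,-.6062,.1984]); R=Ro.from_euler('xyz',[180,0,-154],degrees=True)
for o,col in (((0,0,0),(0,0,255)),((0,.044,0),(0,255,255)),((0,-.044,0),(0,255,255)),((0,.0965,-.066),(255,0,255)),((0,-.0965,-.066),(255,0,255))):
    q=(proj(c,t+R.apply(o))[0]-[470,50]+.5)*6-.5; print(q); cv2.circle(p,tuple(int(v) for v in q.round()),5,col,2)
cv2.imwrite("pics/s0g.png",p)
E
```

```text
[253.82012856 609.49093599]
[228.98133676 661.83457817]
[277.34801396 559.48209672]
[251.4881756  616.65832132]
[354.0435225  395.36096199]
```

View pics/s0g.png

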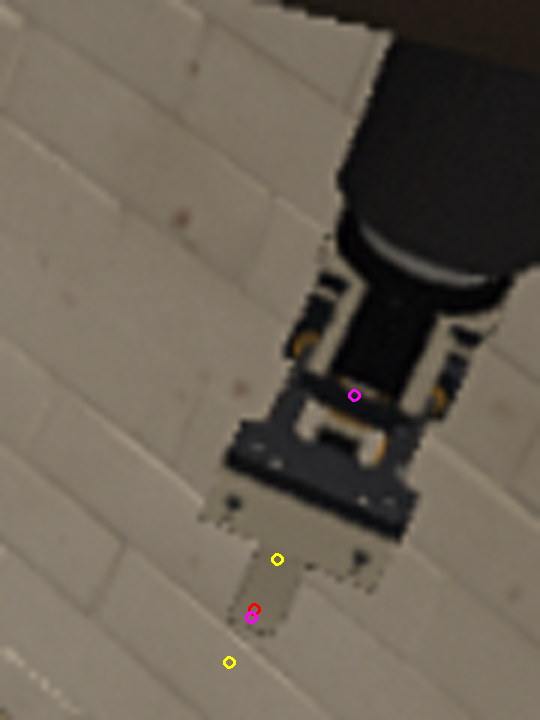

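>>> play_rows([
  [[0,0,-1.5,0,0,0,3],[1,0,-1.5,0,0,0,3],[1.5,0,0,0,0,0,3],[1.5,0,0,0,0,0,3],[1.5,0,0,0,0,0,3],[1.5,0,0,0,0,0,3],[1,0,1.5,0,0,0,3],[0,0,1.5,0,0,0,3]],
])

```text
time_s: 5.3
tcp_pos: [0.4556, -0.1462, 0.0164]
eef_rot: [-179.9, 0.0, -101.2]
contact_force: [0.3, 0.5, -0.1]
gripper_width: 0.03
```

>>> play_rows([
  [[0,0,0,0,0,0,3],[0,0,0.1,0,0,0,3],[0,0,0.1,0,0,0,3],[0,0,0.1,0,0,0,3],[0,0,0.1,0,0,0,3],[0,0,0,0,0,0,3],[0,0,0,0,0,0,3],[0,0,0,0,0,0,3]],
])

```text
time_s: 6.1
tcp_pos: [0.4558, -0.1449, 0.0125]
eef_rot: [-180.0, 0.0, -101.1]
contact_force: [0.3, -0.4, -0.1]
gripper_width: 0.0301
```

```bash
python3 - <<'E'
from h import *
from plant import r,vision
go(r,w(-235,-5,17))
c=vision.capture("scene"); p=c["pixels"]
cv2.imwrite("pics/s4.png",cv2.resize(p[150:290,190:370],None,fx=4,fy=4,interpolation=cv2.INTER_CUBIC))
c=vision.capture("top"); p=c["pixels"]
cv2.imwrite("pics/t4.png",cv2.resize(p[170:260,220:360],None,fx=5,fy=5,interpolation=cv2.INTER_CUBIC))
E
```

```text
t 6.1 cradle [-252.7   -5.4] z 12.5 rpy [-179.99    0.   -101.09] F [ 0.3 -0.4 -0.1] w 30.1
shift cm [-1.77  0.04 -0.45] turn [-0.01  0.    0.01]
```

View pics/s4.png

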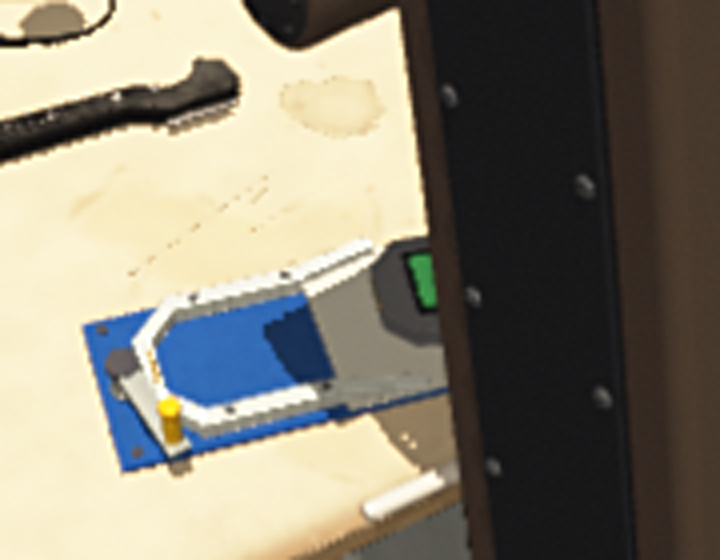

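View pics/t4.png

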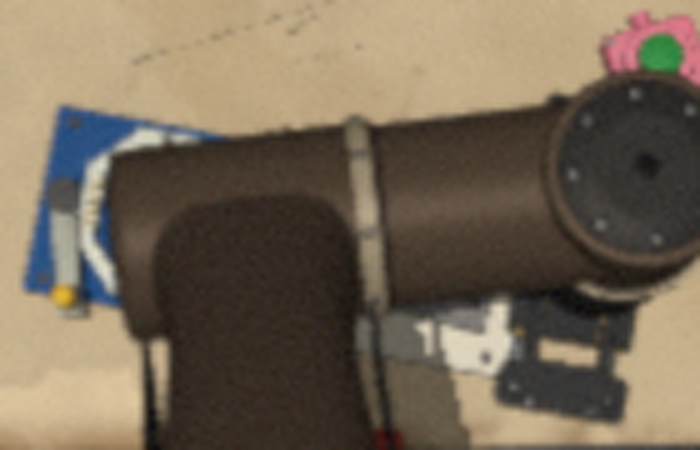

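The module is still at its original place, with the tail at about (505,315) in the top crop. I'll probe the bench gently to learn the true fingertip height.

>>> play_rows([
  [[0,0,0.2,0,0,0,3],[0,0,0.2,0,0,0,3],[0,0,0.2,0,0,0,3],[0,0,0.2,0,0,0,3],[0,0,0.1,0,0,0,3],[0,0,0.1,0,0,0,3],[0,0,0.1,0,0,0,3],[0,0,0,0,0,0,3]],
])

```text
time_s: 7.0
tcp_pos: [0.4556, -0.145, 0.0013]
eef_rot: [180.0, -0.0, -101.1]
contact_force: [0.4, -0.4, 0.8]
gripper_width: 0.0297
```

>>> play_rows([
  [[0,0,0.1,0,0,0,3],[0,0,0.1,0,0,0,3],[0,0,0.1,0,0,0,3],[0,0,0,0,0,0,3],[0,0,0,0,0,0,3],[0,0,0,0,0,0,3],[0,0,0,0,0,0,3],[0,0,0,0,0,0,3]],
])

```text
time_s: 7.8
tcp_pos: [0.4557, -0.145, -0.0016]
eef_rot: [-180.0, 0.0, -101.1]
contact_force: [0.4, 0.1, 0.4]
gripper_width: 0.03
```

>>> play_rows([
  [[0,0,0.15,0,0,0,3],[0,0,0.15,0,0,0,3],[0,0,0.15,0,0,0,3],[0,0,0.15,0,0,0,3],[0,0,0.15,0,0,0,3],[0,0,0.15,0,0,0,3],[0,0,0.1,0,0,0,3],[0,0,0,0,0,0,3]],
])

```text
time_s: 8.6
tcp_pos: [0.4556, -0.145, -0.0117]
eef_rot: [180.0, -0.0, -101.1]
contact_force: [-0.9, -0.8, 0.3]
gripper_width: 0.03
```

```bash
python3 - <<'E'
from h import *
from plant import r,vision
go(r,w(-235,-5,17)); print(r.get_state()["joint_torque"])
E
```

```text
t 8.6 cradle [-252.9   -5.2] z -11.7 rpy [ 179.98   -0.   -101.1 ] F [-0.9 -0.8  0.3] w 30.0
shift cm [-1.79  0.02 -2.87] turn [ 0.02 -0.   -0.  ]
[ 2.58800210e-03 -4.15081894e+01  1.77507466e+01  4.23916876e+00
  5.63087070e-02  2.42240876e-04]
```

>>> play_rows([
  [[0,0,0.1,0,0,0,3],[0,0,0.1,0,0,0,3],[0,0,0.1,0,0,0,3],[0,0,0.1,0,0,0,3],[0,0,0.1,0,0,0,3],[0,0,0.1,0,0,0,3],[0,0,0,0,0,0,3],[0,0,0,0,0,0,3]],
])

```text
time_s: 9.4
tcp_pos: [0.4557, -0.145, -0.0176]
eef_rot: [180.0, -0.0, -101.1]
contact_force: [0.3, -0.2, 0.6]
gripper_width: 0.0301
```

>>> play_rows([
  [[0,0,0.1,0,0,0,3],[0,0,0.1,0,0,0,3],[0,0,0.1,0,0,0,3],[0,0,0.1,0,0,0,3],[0,0,0.1,0,0,0,3],[0,0,0,0,0,0,3],[0,0,0,0,0,0,3],[0,0,0,0,0,0,3]],
])

```text
time_s: 10.2
tcp_pos: [0.4558, -0.145, -0.0226]
eef_rot: [-180.0, 0.0, -101.1]
contact_force: [0.8, -0.3, 0.1]
gripper_width: 0.0301
```

>>> play_rows([
  [[0,0,0.1,0,0,0,3],[0,0,0.1,0,0,0,3],[0,0,0.1,0,0,0,3],[0,0,0.1,0,0,0,3],[0,0,0,0,0,0,3],[0,0,0,0,0,0,3],[0,0,0,0,0,0,3],[0,0,0,0,0,0,3]],
])

```text
time_s: 11.0
tcp_pos: [0.4558, -0.145, -0.0265]
eef_rot: [-180.0, 0.0, -101.1]
contact_force: [0.5, -0.2, -0.1]
gripper_width: 0.0294
```

```bash
python3 - <<'E'
from h import *
from plant import r,vision
go(r,w(-235,-5,17))
c=vision.capture("top"); p=c["pixels"]
cv2.imwrite("pics/t5.png",cv2.resize(p[190:260,280:370],None,fx=8,fy=8,interpolation=cv2.INTER_CUBIC))
c=vision.capture("scene"); p=c["pixels"]
cv2.imwrite("pics/s5.png",cv2.resize(p,None,fx=1.4,fy=1.4,interpolation=cv2.INTER_CUBIC))
E
```

```text
t 11.0 cradle [-252.8   -5.4] z -26.5 rpy [-179.99    0.   -101.1 ] F [ 0.5 -0.2 -0.1] w 29.4
shift cm [-1.78  0.04 -4.35] turn [-0.01  0.   -0.  ]
```

View pics/t5.png

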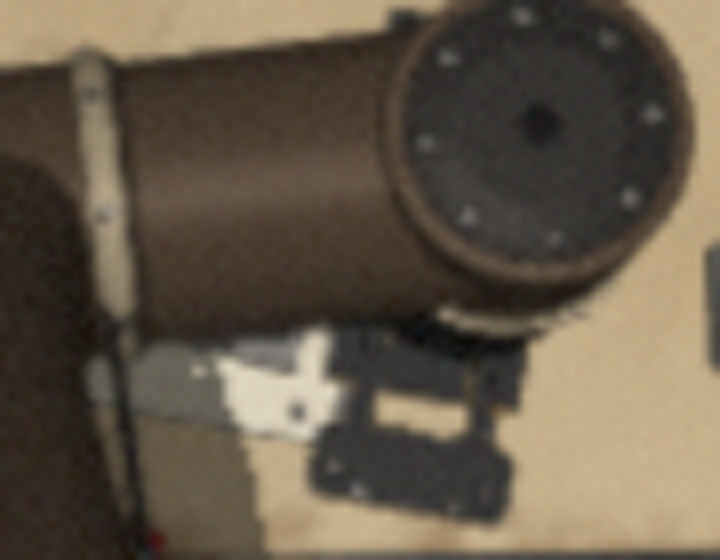

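View pics/s5.png

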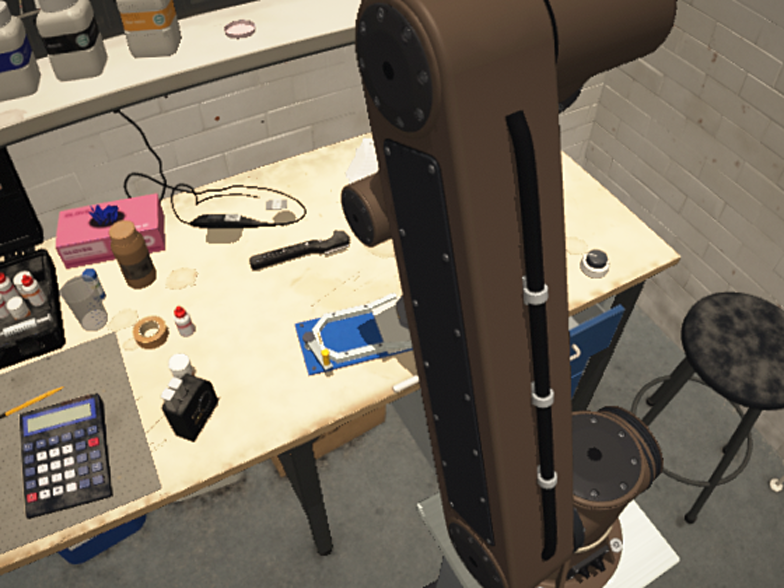

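>>> play_rows([
  [[0,0,0.1,0,0,0,3],[0,0,0.1,0,0,0,3],[0,0,0.1,0,0,0,3],[0,0,0.1,0,0,0,3],[0,0,0.1,0,0,0,3],[0,0,0.1,0,0,0,3],[0,0,0,0,0,0,3],[0,0,0,0,0,0,3]],
])

```text
time_s: 11.9
tcp_pos: [0.456, -0.145, -0.0274]
eef_rot: [-179.9, -0.0, -101.0]
contact_force: [-22.0, 11.8, 80.6]
gripper_width: 0.0298
```

Contact with the bench comes at a reported z of about -27 mm, so the true fingertips sit about 27 mm above the reported TCP. I'll correct for that (true z = reported + 27), back off at once and start the push at a reported z of about -10.

>>> play_rows([
  [[0,0,-0.6,0,0,0,3],[0,0,-0.4,0,0,0,3],[0,0,-0.8,0,0,0,3],[0,0,-0.4,0,0,0,3],[0,0,0,0,0,0,3],[0,0,0,0,0,0,3],[-0.5,0,0,0,0,0,3],[-0.5,0,0,0,0,0,3]],
])

```text
time_s: 12.7
tcp_pos: [0.4574, -0.135, -0.011]
eef_rot: [180.0, -0.0, -101.1]
contact_force: [0.1, 0.2, -0.3]
gripper_width: 0.0302
```

```bash
python3 - <<'E'
from h import *
from plant import r,vision
go(r,w(-235,-5,-10))
E
```

```text
t 12.7 cradle [-242.6   -5.1] z -11.0 rpy [ 1.7996e+02 -1.0000e-02 -1.0113e+02] F [ 0.1  0.2 -0.3] w 30.2
shift cm [-0.76  0.01 -0.1 ] turn [ 0.04 -0.01 -0.03]
```

>>> play_rows([
  [[-0.6,0,-0.1,0,0,0,3],[-0.6,0,0,0,0,0,3],[-0.6,0,0,0,0,0,3],[-0.6,0,0,0,0,0,3],[-0.6,0,0,0,0,0,3],[-0.6,0,0,0,0,0,3],[-0.6,0,0,0,0,0,3],[-0.6,0,0,0,0,0,3]],
])

```text
time_s: 13.5
tcp_pos: [0.4667, -0.0877, -0.0096]
eef_rot: [180.0, -0.0, -101.1]
contact_force: [-0.9, -2.0, 0.9]
gripper_width: 0.0301
```

```bash
python3 - <<'E'
from h import *
from plant import r,vision
go(r,w(-165,-5,-10))
c=vision.capture("scene"); p=c["pixels"]
cv2.imwrite("pics/s6.png",cv2.resize(p[180:290,190:370],None,fx=4,fy=4,interpolation=cv2.INTER_CUBIC))
E
```

```text
t 13.5 cradle [-194.5   -5.1] z -9.6 rpy [ 1.7998e+02 -1.0000e-02 -1.0110e+02] F [-0.9 -2.   0.9] w 30.1
shift cm [-2.95  0.01  0.04] turn [ 0.02 -0.01  0.  ]
```

View pics/s6.png

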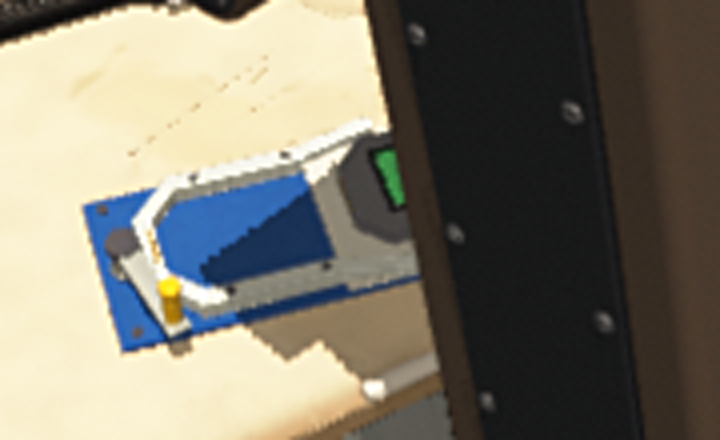

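>>> play_rows([
  [[-0.7,0,0,0,0,0,3],[-0.7,0,0,0,0,0,3],[-0.7,0,0,0,0,0,3],[-0.7,0,0,0,0,0,3],[-0.7,0,0,0,0,0,3],[-0.7,0,0,0,0,0,3],[-0.7,0,0,0,0,0,3],[-0.7,0,0,0,0,0,3]],
])

```text
time_s: 14.35
tcp_pos: [0.4761, -0.0336, -0.0098]
eef_rot: [179.9, -0.1, -101.1]
contact_force: [-2.9, -4.3, 5.5]
gripper_width: 0.0302
```

```bash
python3 - <<'E'
from h import *
from plant import r,vision
go(r,w(-66,0,-10))
c=vision.capture("scene"); p=c["pixels"]
cv2.imwrite("pics/s7.png",cv2.resize(p[180:290,190:370],None,fx=4,fy=4,interpolation=cv2.INTER_CUBIC))
for u in ((338,165),(348,205)): 
    q=at(c,cr(*u,190,180,4),.032)[:2]; print("earlier nose",CR.T@(q-CT)*1e3)
E
```

```text
t 14.35 cradle [-139.5   -4. ] z -9.8 rpy [ 1.7986e+02 -9.0000e-02 -1.0112e+02] F [-2.9 -4.3  5.5] w 30.2
shift cm [-7.35  0.4   0.01] turn [ 0.14 -0.09 -0.02]
earlier nose [-76.34842937 -26.57592845]
earlier nose [-72.50529524   8.49874501]
```

View pics/s7.png

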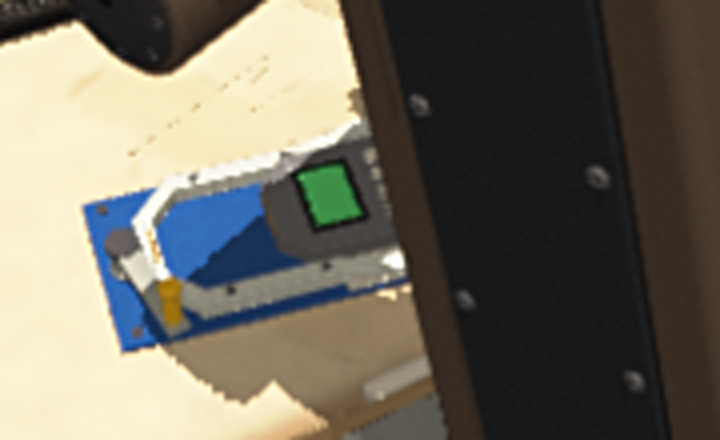

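>>> play_rows([
  [[-0.6,0,0,0,0,0,3],[-0.6,0,0,0,0,0,3],[-0.6,0,0,0,0,0,3],[-0.6,0,0,0,0,0,3],[-0.6,0,0,0,0,0,3],[-0.6,0,0,0,0,0,3],[-0.6,0,0,0,0,0,3],[-0.6,0,0,0,0,0,3]],
])

```text
time_s: 15.2
tcp_pos: [0.4861, 0.0139, -0.0098]
eef_rot: [179.9, -0.1, -101.1]
contact_force: [-0.9, -1.3, -0.8]
gripper_width: 0.0301
```

```bash
python3 - <<'E'
from h import *
from plant import r,vision
go(r,w(-66,0,-10))
c=vision.capture("scene"); p=c["pixels"]
cv2.imwrite("pics/s8.png",cv2.resize(p[180:290,190:370],None,fx=4,fy=4,interpolation=cv2.INTER_CUBIC))
E
```

```text
t 15.2 cradle [-91.1  -4.6] z -9.8 rpy [ 1.7992e+02 -5.0000e-02 -1.0111e+02] F [-0.9 -1.3 -0.8] w 30.1
shift cm [-2.51  0.46  0.02] turn [ 0.08 -0.05 -0.01]
```

View pics/s8.png

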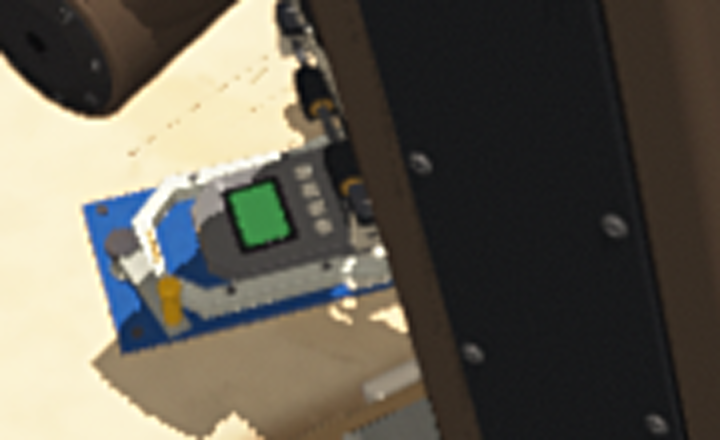

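>>> play_rows([
  [[-0.3,0.1,0,0,0,0,3],[-0.3,0.1,0,0,0,0,3],[-0.3,0.1,0,0,0,0,3],[-0.3,0.1,0,0,0,0,3],[-0.3,0,0,0,0,0,3],[-0.3,0,0,0,0,0,3],[-0.3,0,0,0,0,0,3],[-0.3,0,0,0,0,0,3]],
])

```text
time_s: 16.05
tcp_pos: [0.4876, 0.0385, -0.0096]
eef_rot: [180.0, -0.0, -101.1]
contact_force: [0.3, -1.4, -1.0]
gripper_width: 0.0298
```

>>> play_rows([
  [[-0.1,0,0,0,0,0,3],[-0.1,0,0,0,0,0,3],[0,0,0,0,0,0,3],[0,0,0,0,0,0,3],[0,0,0,0,0,0,3],[0,0,0,0,0,0,3],[0,0,0,0,0,0,3],[0,0,0,0,0,0,3]],
])

```text
time_s: 16.85
tcp_pos: [0.4881, 0.0403, -0.0095]
eef_rot: [-180.0, 0.0, -101.1]
contact_force: [0.6, -0.6, 0.9]
gripper_width: 0.0298
```

```bash
python3 - <<'E'
from h import *
from plant import r,vision
go(r,w(-66,0,-10))
c=vision.capture("scene"); p=c["pixels"]
cv2.imwrite("pics/s9.png",cv2.resize(p[190:280,200:310],None,fx=7,fy=6.6,interpolation=cv2.INTER_CUBIC))
E
```

```text
t 16.85 cradle [-64.8  -1.5] z -9.5 rpy [-1.7999e+02  1.0000e-02 -1.0110e+02] F [ 0.6 -0.6  0.9] w 29.8
shift cm [0.12 0.15 0.05] turn [-0.01  0.01 -0.  ]
```

View pics/s9.png

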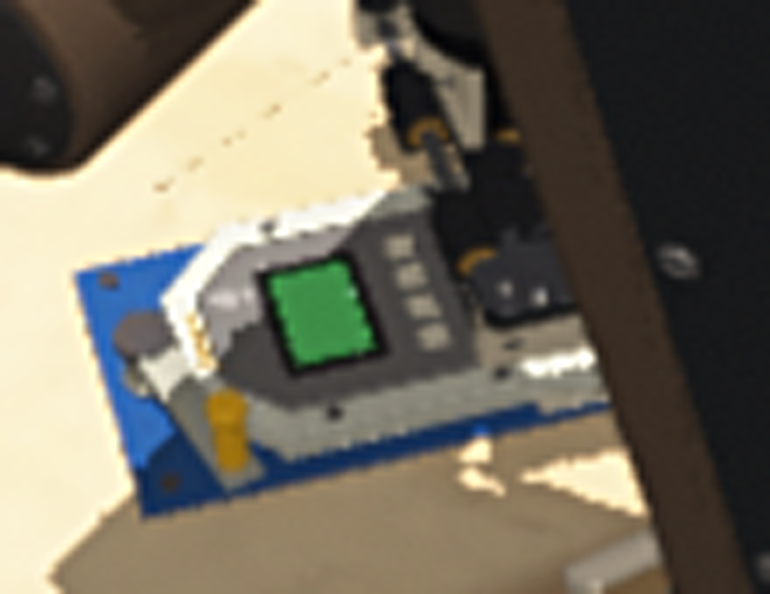

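The module seems to be in the pocket with its nose against the wall. I'll back away, lift and check.

>>> play_rows([
  [[0.5,0,0,0,0,0,3],[1,0,0,0,0,0,3],[1.5,0,-1,0,0,0,3],[2,0,-3,0,0,0,3],[3,0,-3,0,0,0,3],[4,0,-2,0,0,0,3],[4,0,0,0,0,0,3],[4,0,0,0,0,0,3]],
])

```text
time_s: 17.7
tcp_pos: [0.4489, -0.1582, 0.0822]
eef_rot: [-179.8, 0.0, -101.1]
contact_force: [1.5, -0.9, -0.6]
gripper_width: 0.0298
```

```bash
python3 - <<'E'
from h import *
from plant import r,vision
go(r,w(-66,0,-10))
for n,x0,y0 in (("scene",195,195),("top",215,175)):
    c=vision.capture(n); p=c["pixels"]
    f=6;cp=cv2.resize(p[y0:y0+85,x0:x0+125],None,fx=f,fy=f,interpolation=cv2.INTER_CUBIC)
    q=np.array([proj(c,w(x,y,26))[0] for x,y in ((-55,-42),(35,-42),(55,-22),(55,22),(35,42),(-55,42))])
    q=(q-[x0,y0]+.5)*f-.5
    cv2.imwrite(f"pics/{n}9r.png",cp.copy())
    cv2.polylines(cp,[q.round().astype(int)],True,(0,255,255),1)
    cv2.imwrite(f"pics/{n}9.png",cp)
E
```

```text
t 17.7 cradle [-267.1   -1.2] z 82.2 rpy [-1.7984e+02  4.0000e-02 -1.0110e+02] F [ 1.5 -0.9 -0.6] w 29.8
shift cm [-20.1    0.15   9.24] turn [-0.16  0.04  0.  ]
```

View pics/scene9.png

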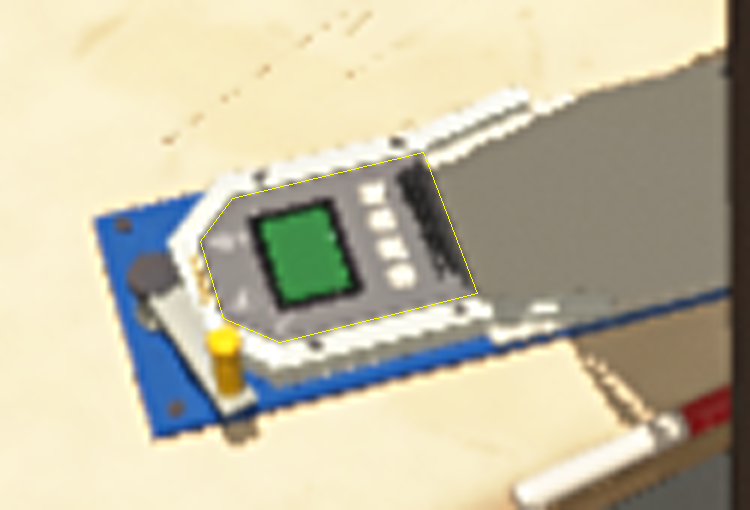

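View pics/top9.png

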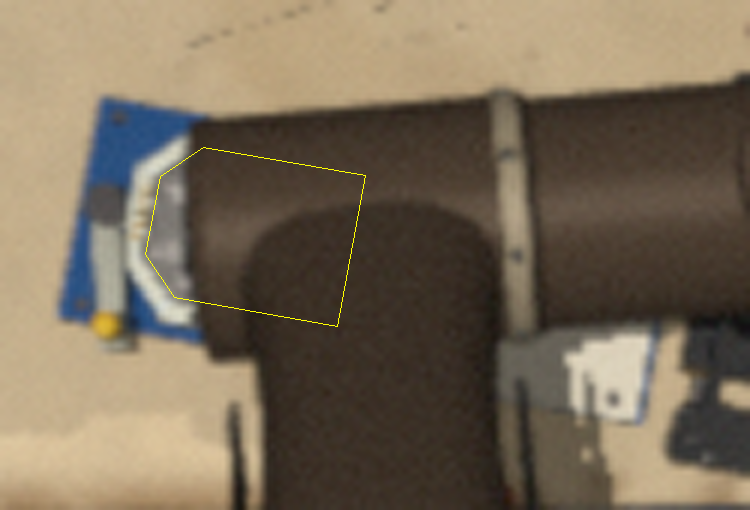

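The seated outline (top at 26 mm) matches the module, so it is dropped and square. Next the knob: translate at height first, then rotate.

>>> play_rows([
  [[-4.5,0.9,0,0,0,0,3],[-4.5,0.9,0,0,0,0,3],[-4.5,0.9,0,0,0,0,3],[-4.5,0.9,0,0,0,0,3],[-4.5,0.9,0,0,0,0,3],[-4.5,0.9,0,0,0,0,3],[-4.0,0.9,0,0,0,0,3],[-1.9,0.5,0,0,0,0,3]],
])

```text
time_s: 18.6
tcp_pos: [0.4462, 0.1825, 0.0812]
eef_rot: [-179.9, 0.1, -101.0]
contact_force: [0.0, -1.0, -0.2]
gripper_width: 0.03
```

>>> play_rows([
  [[0,0,0,0,0,8.3,3.5],[0,0,0,0,0,8.3,3.5],[0,0,0,0,0,8.3,3.5],[0,0,0,0,0,8.3,3.5],[0,0,0,0,0,8.3,3.5],[0,0,0,0,0,8.3,3.5],[0,0,0,0,0,8.3,3.5],[0,0,0,0,0,8.3,3.5]],
])

```text
time_s: 19.4
tcp_pos: [0.446, 0.1792, 0.081]
eef_rot: [180.0, 0.0, -167.9]
contact_force: [-0.7, 0.5, -0.1]
gripper_width: 0.0347
```

```bash
python3 - <<'E'
from h import *
from plant import r,vision
c=vision.capture("scene")
q=at(c,cr(225,337,195,195),.0735)[:2]; k=CR.T@(q-CT)*1e3; print("knob scene",k)
go(r,w(62.3,67,82),-176.1)
p=c["pixels"]
cv2.imwrite("pics/s10.png",cv2.resize(p[150:290,150:330],None,fx=4,fy=4,interpolation=cv2.INTER_CUBIC))
c=vision.capture("top");p=c["pixels"]
cv2.imwrite("pics/t10.png",cv2.resize(p[160:260,180:320],None,fx=5,fy=5,interpolation=cv2.INTER_CUBIC))
E
```

```text
knob scene [61.64475428 66.12366635]
t 19.45 cradle [63.5 66.6] z 80.9 rpy [ 1.7999e+02  1.0000e-02 -1.6837e+02] F [ 0.3 -0.1  1.1] w 35.5
shift cm [ 0.09 -0.1  -0.11] turn [0.01 0.01 7.73]
```

View pics/s10.png

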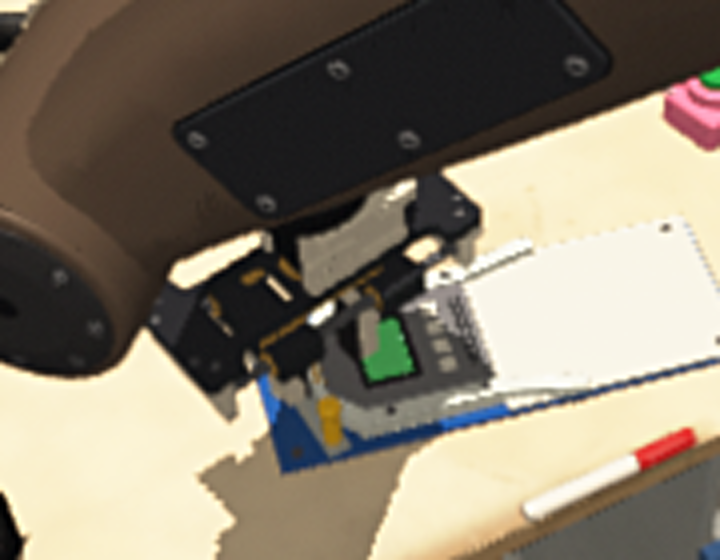

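View pics/t10.png

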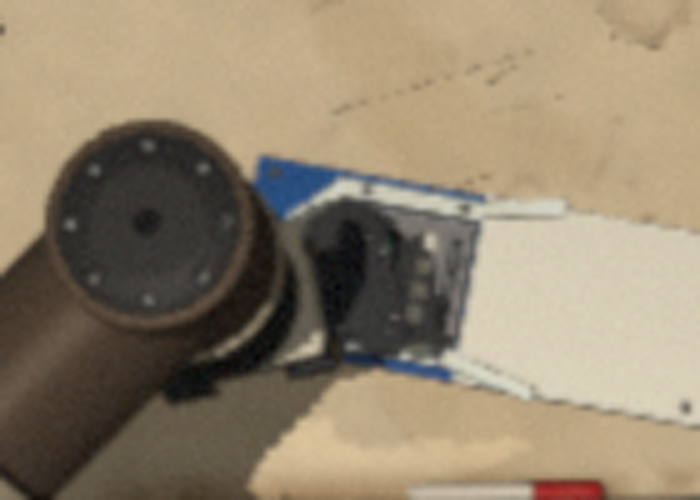

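```bash
python3 - <<'E'
from h import *
from plant import r,vision
c=vision.capture("scene");s=r.get_state();p=c["pixels"];x0,y0,f=200,190,8
cp=cv2.resize(p[y0:y0+70,x0:x0+95],None,fx=f,fy=f,interpolation=cv2.INTER_CUBIC)
R=Ro.from_euler('xyz',s["eef_rot"],degrees=True)
for oz,col in ((0,(0,0,255)),(-.027,(0,255,255))):
  for y in (0,.018,-.018,.039,-.039):
   for x in ((-.0095,.0095) if y else (0,)):
    q=(proj(c,s["tcp_pos"]+R.apply([x,y,oz]))[0]-[x0,y0]+.5)*f-.5
    cv2.circle(cp,tuple(int(v) for v in q.round()),4,col,2)
q=(proj(c,w(62,67,73.5))[0]-[x0,y0]+.5)*f-.5
cv2.circle(cp,tuple(int(v) for v in q.round()),4,(255,0,255),2)
cv2.imwrite("pics/s11.png",cp)
E
```

```text
(no output)
```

View pics/s11.png

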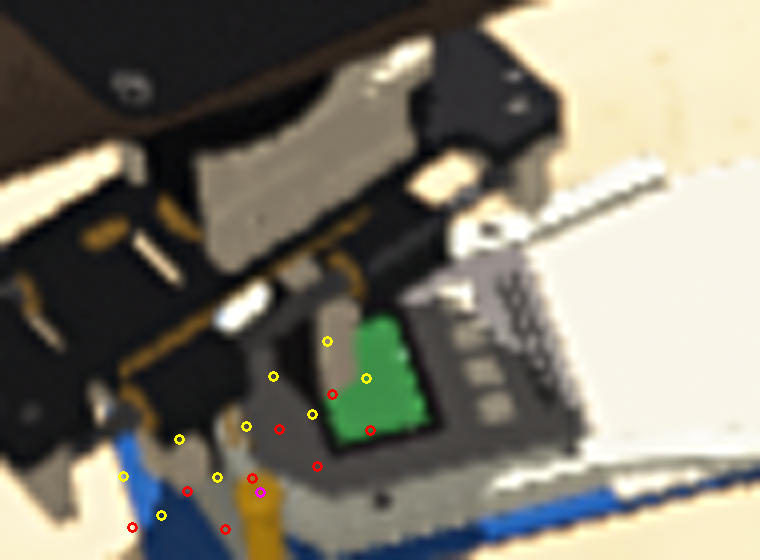

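```bash
python3 - <<'E'
from h import *
from plant import r,vision
c=vision.capture("scene");p=c["pixels"]
cp=cv2.resize(p[215:265,205:255],None,fx=12,fy=12,interpolation=cv2.INTER_LANCZOS4)
cp=np.clip(255*(cp/255.)**.55,0,255).astype(np.uint8)
cv2.imwrite("pics/s12.png",cp)
E
```

```text
(no output)
```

View pics/s12.png

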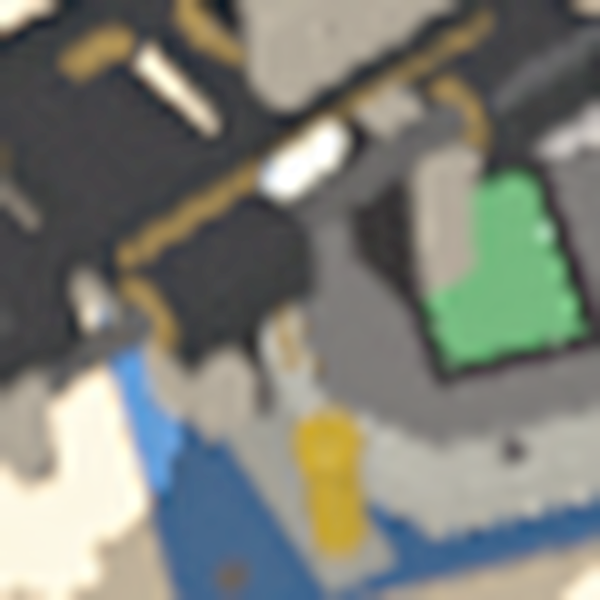

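The fingertips at (215,410) and (450,285) in the crop straddle the knob head at (330,430) along the jaw axis, and fall within about 4 mm of prediction using the 27 mm offset. I'll finish the rotation and descend over the knob to a true tip height of about 43 mm.

>>> play_rows([
  [[0.1,0,0,0,0,7.7,3.8],[0,0,1.5,0,0,0,3.8],[0,0,1.5,0,0,0,3.8],[0,0,1.2,0,0,0,3.8],[0,0,0.8,0,0,0,3.8],[0,0,0.5,0,0,0,3.8],[0,0,0,0,0,0,3.8],[0,0,0,0,0,0,3.8]],
])

```text
time_s: 20.4
tcp_pos: [0.4453, 0.1798, 0.0257]
eef_rot: [180.0, 0.0, -175.2]
contact_force: [-0.1, -0.2, 0.8]
gripper_width: 0.0378
```

```bash
python3 - <<'E'
from h import *
from plant import r,vision
go(r,w(62,66.5,15),-176.1)
c=vision.capture("scene");p=c["pixels"]
cp=cv2.resize(p[205:285,195:295],None,fx=7,fy=7,interpolation=cv2.INTER_LANCZOS4)
cp=np.clip(255*(cp/255.)**.55,0,255).astype(np.uint8)
cv2.imwrite("pics/s13.png",cp)
E
```

```text
t 20.4 cradle [64.  67.3] z 25.7 rpy [ 1.7999e+02  2.0000e-02 -1.7515e+02] F [-0.1 -0.2  0.8] w 37.8
shift cm [-0.02 -0.21  1.07] turn [0.01 0.02 0.95]
```

View pics/s13.png

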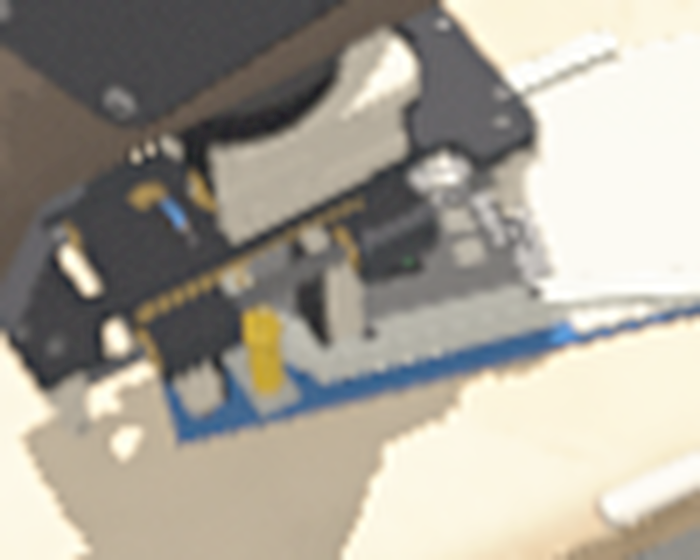

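>>> play_rows([
  [[-0.15,-0.2,0.4,0,0,0.9,3.8],[-0.15,0,0.4,0,0,0,3.8],[0,0,0.2,0,0,0,3.8],[0,0,0,0,0,0,2.5],[0,0,0,0,0,0,1.2],[0,0,0,0,0,0,1],[0,0,0,0,0,0,1],[0,0,0,0,0,0,1]],
], newtons=5)

```text
time_s: 21.25
tcp_pos: [0.4483, 0.1781, 0.0155]
eef_rot: [180.0, 0.0, -176.1]
contact_force: [-0.3, 1.1, 0.7]
gripper_width: 0.0144
```

```bash
python3 - <<'E'
from h import *
from plant import r,vision
go(r,w(62,66.5,15),-176.1)
c=vision.capture("scene");p=c["pixels"]
cp=cv2.resize(p[205:285,195:295],None,fx=7,fy=7,interpolation=cv2.INTER_LANCZOS4)
cp=np.clip(255*(cp/255.)**.55,0,255).astype(np.uint8)
cv2.imwrite("pics/s14.png",cp)
E
```

```text
t 21.25 cradle [62.8 64. ] z 15.5 rpy [ 1.7999e+02  1.0000e-02 -1.7609e+02] F [-0.3  1.1  0.7] w 14.4
shift cm [ 0.26 -0.01  0.05] turn [0.01 0.01 0.01]
```

View pics/s14.png

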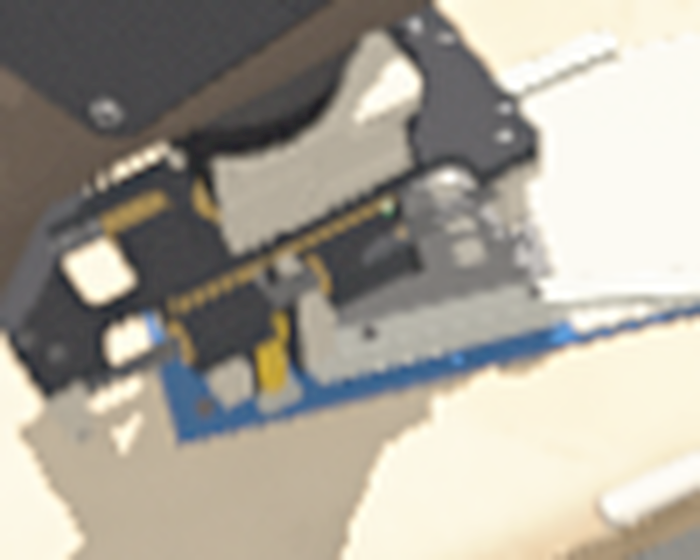

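The knob is held (14.4 mm opening, matching its head). Now I swing along the arc at 5 degrees per row.

>>> play_rows([
  [[-0.03,-0.61,0,0,0,-5,1],[-0.03,-0.61,0,0,0,-5,1],[-0.03,-0.61,0,0,0,-5,1],[-0.03,-0.61,0,0,0,-5,1],[-0.03,-0.61,0,0,0,-5,1],[-0.03,-0.61,0,0,0,-5,1],[-0.03,-0.61,0,0,0,-5,1],[-0.03,-0.61,0,0,0,-5,1]],
])

```text
time_s: 22.1
tcp_pos: [0.4685, 0.1346, 0.0155]
eef_rot: [180.0, 0.1, -135.9]
contact_force: [0.8, 2.6, -1.6]
gripper_width: 0.0139
```

```bash
python3 - <<'E'
from h import *
from plant import r,vision
go(r,w(10,0,15),-101.1)
c=vision.capture("scene");p=c["pixels"]
cp=cv2.resize(p[205:285,195:295],None,fx=7,fy=7,interpolation=cv2.INTER_LANCZOS4)
cp=np.clip(255*(cp/255.)**.55,0,255).astype(np.uint8)
cv2.imwrite("pics/s15.png",cp)
E
```

```text
t 22.1 cradle [24.  35.9] z 15.5 rpy [ 1.8000e+02  7.0000e-02 -1.3588e+02] F [ 0.8  2.6 -1.6] w 13.9
shift cm [-0.9  -3.75  0.05] turn [-2.000e-02  7.000e-02 -3.478e+01]
```

View pics/s15.png

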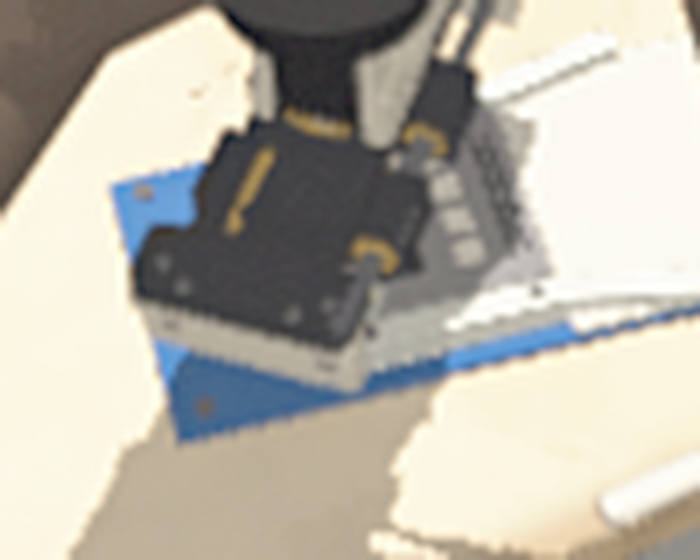

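>>> play_rows([
  [[-0.01,-0.6,0,0,0,-5,1],[-0.01,-0.6,0,0,0,-5,1],[-0.01,-0.6,0,0,0,-5,1],[-0.01,-0.6,0,0,0,-5,1],[-0.01,-0.6,0,0,0,-5,1],[-0.01,-0.6,0,0,0,-5,1],[0,-0.4,0,0,0,-4.8,1],[0,-0.2,0,0,0,0,1]],
])

```text
time_s: 22.95
tcp_pos: [0.5031, 0.1146, 0.0152]
eef_rot: [179.9, 0.1, -101.3]
contact_force: [-8.4, 8.7, 3.5]
gripper_width: 0.0148
```

```bash
python3 - <<'E'
from h import *
from plant import r,vision
go(r,w(10,0,15),-101.1)
E
```

```text
t 22.95 cradle [11.  -1.9] z 15.2 rpy [ 1.7993e+02  5.0000e-02 -1.0128e+02] F [-8.4  8.7  3.5] w 14.8
shift cm [0.1  0.19 0.02] turn [ 0.07  0.05 -0.18]
```

>>> play_rows([
  [[0,-0.15,0,0,0,0,1],[0,-0.15,0,0,0,0,1],[0,0,0,0,0,0,1],[0,0,0,0,0,0,1],[0,0,0,0,0,0,1],[0,0.3,0,0,0,0,1],[0,0.2,0,0,0,0,2],[0,0,0,0,0,0,3.8]],
])

```text
time_s: 23.75
tcp_pos: [0.5015, 0.114, 0.0155]
eef_rot: [180.0, -0.0, -101.3]
contact_force: [0.3, -0.6, -0.3]
gripper_width: 0.0234
```

>>> play_rows([
  [[0,0,0,0,0,0,3.8],[0,0,0,0,0,0,3.8],[0,0,-1,0,0,0,3.8],[0,0,-2,0,0,0,3.8],[0,0,-3,0,0,0,3.8],[0,0,-3,0,0,0,3],[3,0,0,0,0,0,2],[5,0,0,0,0,0,0]],
])

```text
time_s: 24.55
tcp_pos: [0.4876, 0.0365, 0.1074]
eef_rot: [-179.8, 0.1, -101.1]
contact_force: [1.0, -0.9, -1.2]
gripper_width: 0.0199
```

>>> play_rows([
  [[5,0,0,0,0,0,0],[5,0,0,0,0,0,0],[5,0,0,0,0,0,0],[5,0,0,0,0,0,0],[5,0,0,0,0,0,0],[4,0,0,0,0,0,0],[0,0,0,0,0,0,0],[0,0,0,0,0,0,0]],
])

```text
time_s: 25.35
tcp_pos: [0.4288, -0.2499, 0.1058]
eef_rot: [-180.0, -0.0, -101.5]
contact_force: [0.1, -0.1, -0.6]
gripper_width: 0.0004
```

```bash
python3 - <<'E'
from h import *
from plant import r,vision
go(r,[.6068,-.3185,.075],-101.1)
for n,x0,y0 in (("scene",195,195),("top",215,175)):
    c=vision.capture(n); p=c["pixels"]
    f=6;cp=cv2.resize(p[y0:y0+85,x0:x0+125],None,fx=f,fy=f,interpolation=cv2.INTER_CUBIC)
    cv2.imwrite(f"pics/{n}16.png",cp)
E
```

```text
t 25.35 cradle [-361.     0.9] z 105.8 rpy [-179.99   -0.   -101.47] F [ 0.1 -0.1 -0.6] w 0.4
shift cm [  3.18 -18.81   3.09] turn [-0.01 -0.   -0.37]
```

View pics/scene16.png

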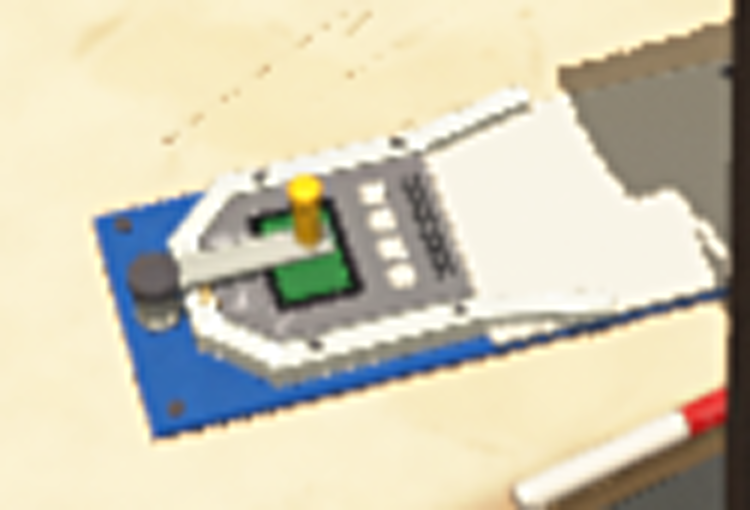

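View pics/top16.png

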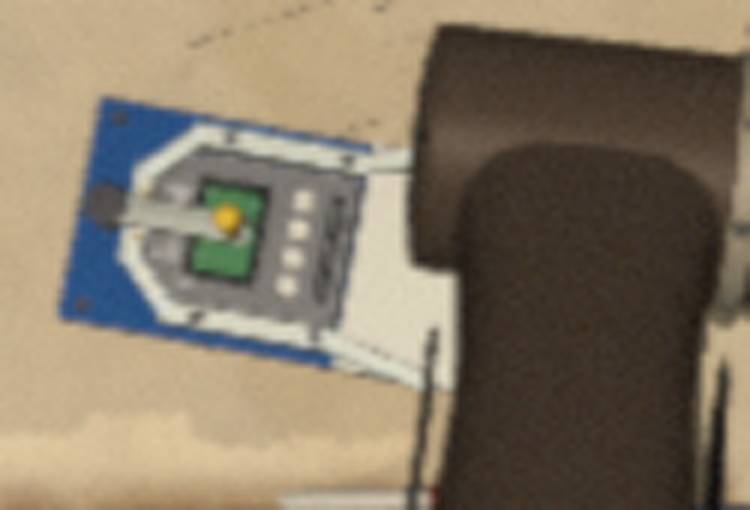

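```bash
python3 - <<'E'
from h import *
from plant import r,vision
for n,x0,y0,k,h in (("top",215,175,(228,216),(107,204)),("scene",195,195,(304,186),(153,272))):
    c=vision.capture(n)
    a=CR.T@(at(c,cr(*k,x0,y0),.0735)[:2]-CT)*1e3;b=CR.T@(at(c,cr(*h,x0,y0),.042)[:2]-CT)*1e3
    d=a-[80,0];print(n,a,b,np.arctan2(-d[0],d[1]))
    for z in(.054,):
        print(n)
    if n=="scene":
        p=c["pixels"]
        cv2.imwrite("pics/s17.png",cv2.resize(p[130:230,300:420],None,fx=6,fy=6,interpolation=cv2.INTER_CUBIC))
        for nm,P in dict(blue=[.60685,-.31855,.054],green=[.5208,-.31185,.054],red=[.4476,-.292,.054]).items(): print(nm,proj(c,P))
E
```

```text
top [ 9.60423351 -0.35523917] [78.31475823  0.50072895] 1.5758425984065623
top
scene [ 9.77149944 -1.4879752 ] [80.13469263  0.58461258] 1.5919807830708916
scene
blue [[357.3358707  153.87083879]]
green [[372.16082914 171.98438688]]
red [[381.70517587 190.18956932]]
```

The bar is at 1.58 to 1.59 rad (top and scene views), so it is at its stop over the seated module. Now the blue button, with closed fingers.

>>> play_rows([
  [[0.5,-4,0,0,0,0,0],[0.7,-4,0,0,0,0,0],[0.7,-4,0,0,0,0,0],[0.7,-4,0,0,0,0,0],[0.6,-2.8,0,0,0,0,0],[0,0,1.5,0,0,0,0],[0,0,1.5,0,0,0,0],[0,0,0,0,0,0,0]],
])

```text
time_s: 26.35
tcp_pos: [0.6049, -0.3152, 0.0722]
eef_rot: [179.7, 0.1, -101.3]
contact_force: [-1.0, -0.8, -0.5]
gripper_width: 0.0004
```

```bash
python3 - <<'E'
from h import *
from plant import r,vision
go(r,[.6068,-.3185,.03],-101.1)
for n,x0,y0 in (("scene",290,110),("top",320,150)):
    c=vision.capture(n); p=c["pixels"]
    cv2.imwrite(f"pics/{n}18.png",cv2.resize(p[y0:y0+100,x0:x0+120],None,fx=6,fy=6,interpolation=cv2.INTER_CUBIC))
E
```

```text
t 26.35 cradle [-391.2 -184.5] z 72.2 rpy [ 1.7969e+02  5.0000e-02 -1.0126e+02] F [-1.  -0.8 -0.5] w 0.4
shift cm [ 0.29 -0.27  4.22] turn [ 0.31  0.06 -0.16]
```

View pics/scene18.png

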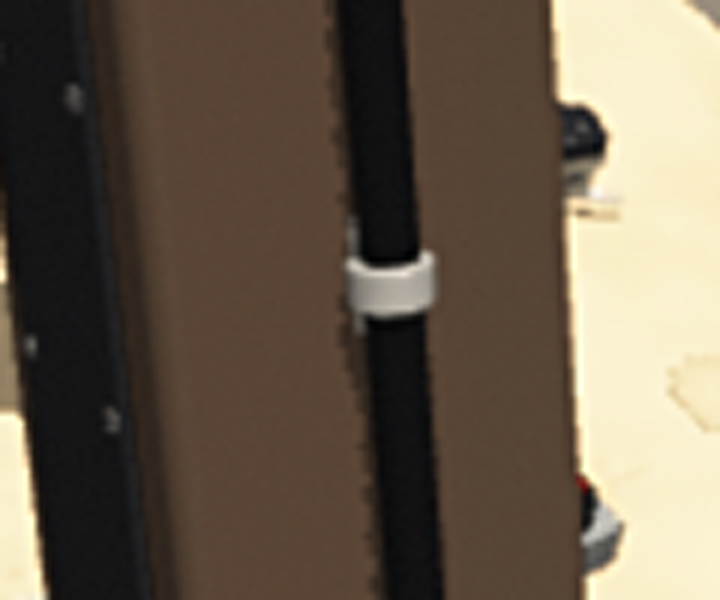

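View pics/top18.png

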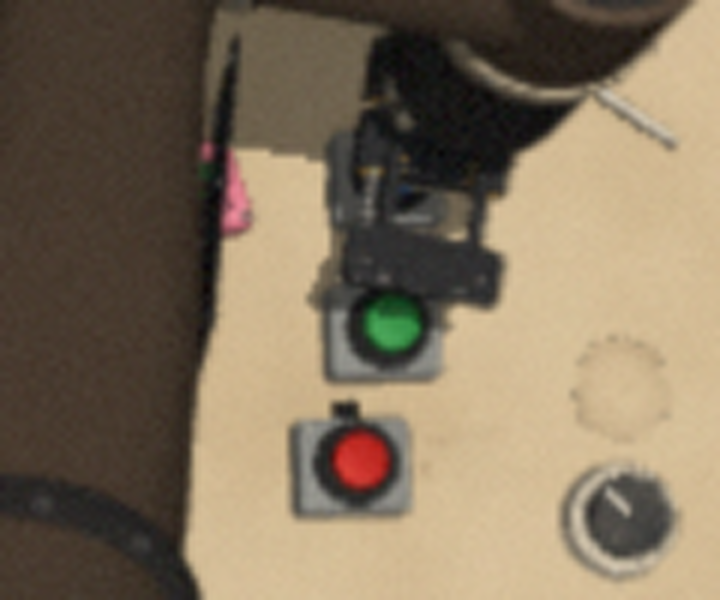

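>>> play_rows([
  [[0.3,-0.3,1.5,0,0,0,0],[0,0,1.5,0,0,0,0],[0,0,1,0,0,0,0],[0,0,0.3,0,0,0,0],[0,0,0.2,0,0,0,0],[0,0,0.1,0,0,0,0],[0,0,0,0,0,0,0],[0,0,0,0,0,0,0]],
])

```text
time_s: 27.25
tcp_pos: [0.61, -0.3207, 0.0299]
eef_rot: [-180.0, -0.0, -101.3]
contact_force: [0.3, 0.3, -0.2]
gripper_width: 0.0003
```

```bash
python3 - <<'E'
from h import *
from plant import r,vision
for i in range(3): go(r,[.6068,-.3185,.021],-101.1)
E
```

```text
t 27.25 cradle [-395.6 -190.5] z 29.9 rpy [-1.7996e+02 -1.0000e-02 -1.0129e+02] F [ 0.3  0.3 -0.2] w 0.3
shift cm [-0.15  0.35  0.89] turn [-0.04 -0.01 -0.19]
t 27.25 cradle [-395.6 -190.5] z 29.9 rpy [-1.7996e+02 -1.0000e-02 -1.0129e+02] F [ 0.3  0.3 -0.2] w 0.3
shift cm [-0.15  0.35  0.89] turn [-0.04 -0.01 -0.19]
t 27.25 cradle [-395.6 -190.5] z 29.9 rpy [-1.7996e+02 -1.0000e-02 -1.0129e+02] F [ 0.3  0.3 -0.2] w 0.3
shift cm [-0.15  0.35  0.89] turn [-0.04 -0.01 -0.19]
```

Position is good and there is no contact yet (true tip about 57 mm). I'll press in small steps.

>>> play_rows([
  [[-0.1,0.3,0.2,0,0,0,0],[0,0,0.2,0,0,0,0],[0,0,0.1,0,0,0,0],[0,0,0.1,0,0,0,0],[0,0,0,0,0,0,0],[0,0,0,0,0,0,0],[0,0,0,0,0,0,0],[0,0,0,0,0,0,0]],
])

```text
time_s: 28.05
tcp_pos: [0.6069, -0.319, 0.0234]
eef_rot: [180.0, 0.0, -101.3]
contact_force: [-1.8, 1.9, 3.2]
gripper_width: 0.0007
```

>>> play_rows([
  [[0,0,0.1,0,0,0,0],[0,0,0.1,0,0,0,0],[0,0,0.1,0,0,0,0],[0,0,0,0,0,0,0],[0,0,0,0,0,0,0],[0,0,0,0,0,0,0],[0,0,0,0,0,0,0],[0,0,0,0,0,0,0]],
])

```text
time_s: 28.85
tcp_pos: [0.607, -0.3191, 0.021]
eef_rot: [-180.0, -0.0, -101.3]
contact_force: [-2.6, 1.8, 7.6]
gripper_width: 0.0005
```

>>> play_rows([
  [[0,0,0.1,0,0,0,0],[0,0,0.1,0,0,0,0],[0,0,0,0,0,0,0],[0,0,0,0,0,0,0],[0,0,0,0,0,0,0],[0,0,0,0,0,0,0],[0,0,0,0,0,0,0],[0,0,0,0,0,0,0]],
])

```text
time_s: 29.65
tcp_pos: [0.6071, -0.3192, 0.0208]
eef_rot: [-179.9, -0.0, -101.3]
contact_force: [-6.2, 5.9, 18.5]
gripper_width: 0.0008
```

>>> play_rows([
  [[0,0,-0.5,0,0,0,0],[0,0,-1,0,0,0,0],[0,0,-1.5,0,0,0,0],[0,0,-1.5,0,0,0,0],[0,0,0,0,0,0,0],[0,0,0,0,0,0,0],[0,0,0,0,0,0,0],[0,0,0,0,0,0,0]],
])

```text
time_s: 30.45
tcp_pos: [0.6065, -0.3189, 0.0627]
eef_rot: [179.9, 0.0, -101.3]
contact_force: [0.4, -0.3, -0.3]
gripper_width: 0.0005
```

```bash
python3 - <<'E'
from h import *
from plant import r,vision
go(r,[.5208,-.3119,.064],-101.1)
E
```

```text
t 30.45 cradle [-394.5 -186.7] z 62.7 rpy [ 1.7994e+02  1.0000e-02 -1.0131e+02] F [ 0.4 -0.3 -0.3] w 0.5
shift cm [ 0.99  8.54 -0.12] turn [ 0.06  0.01 -0.21]
```

Blue was against its hard stop (z did not change while the force rose to 18 N), and is now released. Green is next.

>>> play_rows([
  [[0.3,2.5,0,0,0,0,0],[0.3,2.5,0,0,0,0,0],[0.3,2.5,0,0,0,0,0],[0.1,1,1,0,0,0,0],[0,0,1,0,0,0,0],[0,0,1,0,0,0,0],[0,0,0.2,0,0,0,0],[0,0,0,0,0,0,0]],
])

```text
time_s: 31.25
tcp_pos: [0.5218, -0.3121, 0.0304]
eef_rot: [179.9, -0.0, -101.3]
contact_force: [0.4, 1.0, 0.7]
gripper_width: 0.0002
```

```bash
python3 - <<'E'
from h import *
from plant import r,vision
go(r,[.5208,-.3119,.021],-101.1)
c=vision.capture("top"); p=c["pixels"]; x0,y0=320,150
cv2.imwrite("pics/t20.png",cv2.resize(p[y0:y0+100,x0:x0+120],None,fx=6,fy=6,interpolation=cv2.INTER_CUBIC))
E
```

```text
t 31.25 cradle [-404.1 -102.3] z 30.4 rpy [ 179.91   -0.   -101.28] F [0.4 1.  0.7] w 0.2
shift cm [0.   0.1  0.94] turn [ 0.09 -0.   -0.18]
```

View pics/t20.png

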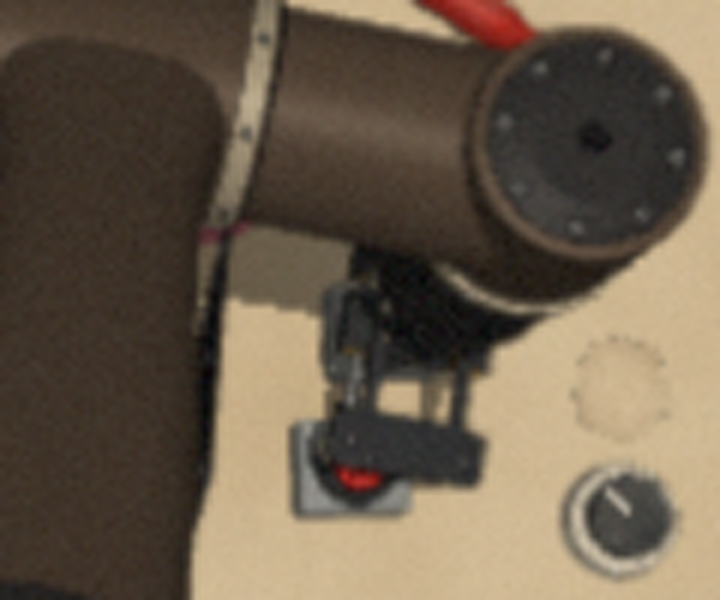

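The tip is over green. The gripper body overlaps the red button in view but is at least 30 mm above it. Pressing.

>>> play_rows([
  [[0,0.1,0.3,0,0,0,0],[0,0,0.2,0,0,0,0],[0,0,0.2,0,0,0,0],[0,0,0.1,0,0,0,0],[0,0,0.1,0,0,0,0],[0,0,0.1,0,0,0,0],[0,0,0,0,0,0,0],[0,0,0,0,0,0,0]],
])

```text
time_s: 32.1
tcp_pos: [0.5209, -0.312, 0.0216]
eef_rot: [-180.0, -0.0, -101.3]
contact_force: [0.3, 1.5, 4.1]
gripper_width: 0.0005
```

>>> play_rows([
  [[0,0,0.1,0,0,0,0],[0,0,0.1,0,0,0,0],[0,0,0,0,0,0,0],[0,0,0,0,0,0,0],[0,0,0,0,0,0,0],[0,0,0,0,0,0,0],[0,0,0,0,0,0,0],[0,0,0,0,0,0,0]],
])

```text
time_s: 32.9
tcp_pos: [0.521, -0.3121, 0.0208]
eef_rot: [-179.9, -0.0, -101.3]
contact_force: [-2.3, 4.1, 13.2]
gripper_width: 0.0002
```

Green has reached the same hard stop (z 20.8, 13 N). Releasing and moving clear.

>>> play_rows([
  [[0,0,-0.5,0,0,0,0],[0,0,-1,0,0,0,0],[0,0,-2,0,0,0,0],[0,0,-4,0,0,0,0],[0,0,-4,0,0,0,0],[4,0,-2,0,0,0,0],[4,0,0,0,0,0,0],[4,0,0,0,0,0,0]],
])

```text
time_s: 33.7
tcp_pos: [0.497, -0.4307, 0.1558]
eef_rot: [-179.9, -0.0, -101.2]
contact_force: [0.4, -0.5, -0.8]
gripper_width: 0.0006
```

>>> play_rows([
  [[4,0,0,0,0,0,0],[4,0,0,0,0,0,0],[4,0,0,0,0,0,0],[0,0,0,0,0,0,0],[0,0,0,0,0,0,0],[0,0,0,0,0,0,0],[0,0,0,0,0,0,0],[0,0,0,0,0,0,0]],
])

```text
time_s: 34.5
tcp_pos: [0.4742, -0.5465, 0.1549]
eef_rot: [-180.0, -0.0, -101.2]
contact_force: [-0.3, -0.2, 0.3]
gripper_width: 0.0007
```

```bash
python3 - <<'E'
from h import *
from plant import r,vision
go(r,[.5208,-.3119,.021],-101.1)
for n in ("top","scene"):
    c=vision.capture(n); cv2.imwrite(f"pics/{n}21.png",cv2.resize(c["pixels"],None,fx=1.4,fy=1.4,interpolation=cv2.INTER_CUBIC))
E
```

```text
t 34.5 cradle [-643.2 -100.6] z 154.9 rpy [-1.7998e+02 -1.0000e-02 -1.0122e+02] F [-0.3 -0.2  0.3] w 0.7
shift cm [-23.92  -0.    13.39] turn [-0.02 -0.01 -0.12]
```

View pics/top21.png

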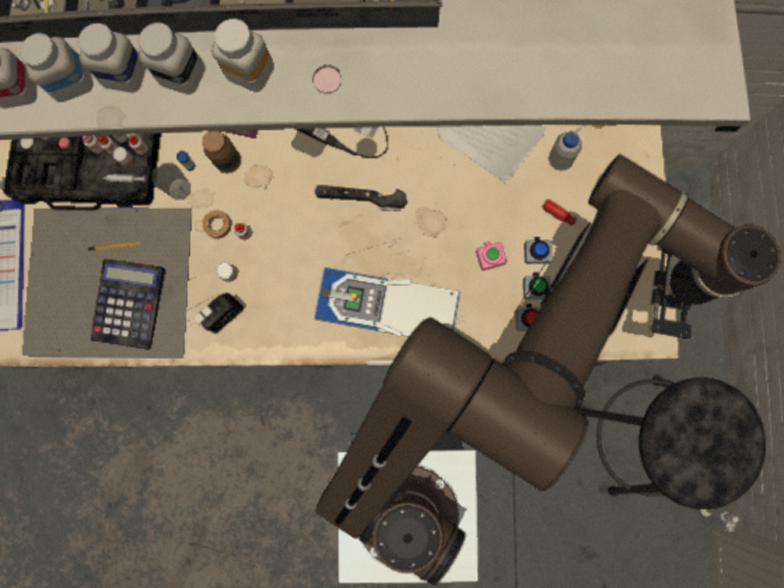

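View pics/scene21.png

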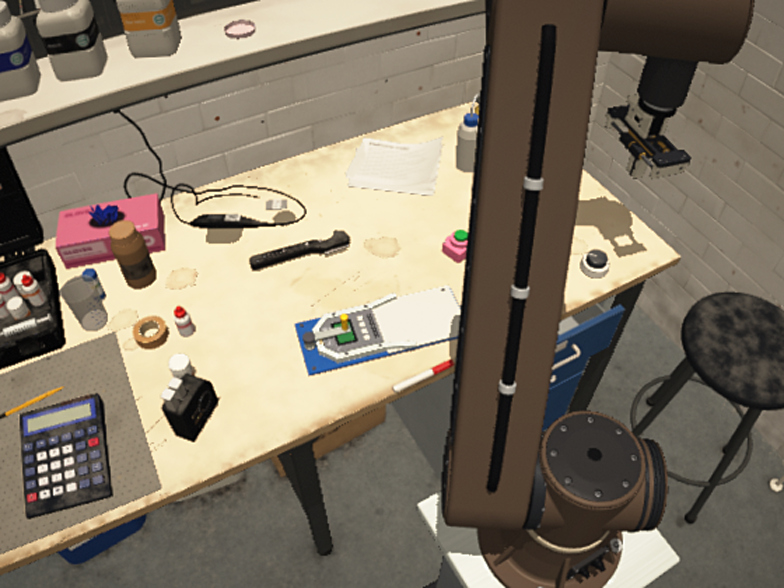

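The final pictures show the module seated, the bar over it with the knob at (355,296) in the top view, the bystanders in place and the robot clear. Handing in.

```bash
python3 - <<'E'
from plant import r
print(r.close_job())
E
```

```text
the job is handed in; nothing more can be done
None
```

The job is done and handed in at about 34.6 s. I slid the module along the deck into the pocket, swung the hold-down bar to its stop, then pressed and released the blue button and after it the green one on the grey box.

**Last checks**
- **Module:** after the push, its outline matched the seated position (top at 26 mm) in the scene view, flat and square.
- **Hold-down bar:** it measured 1.58 rad in the top view and 1.59 rad in the scene view, against a stop at 1.57. I also felt it push back at the stop.
- **Buttons:** each reached a hard stop at a reported TCP height of 20.8 mm, blue with 18 N and green with 13 N, then I lifted clear. I did not measure the button tops coming back up. The red button and the pink decoy were not touched.
- **Rest of the bench:** in the final pictures the bystanders in view are in place, and the robot is clear of everything.

**What disagreed**
- **Fingertip height:** the fingertips were about 27 mm higher than the reported TCP. My first push therefore passed over the module without touching it.
- **Bench contact:** I found this offset by probing the bare bench with the fingertips, which briefly read about 81 N at the wrist (limit 120 N). I corrected every later height for the offset.

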